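Clear the pile of stripped parts to their work stations

TASK

The parts stripped off the little tiller motor are piled on the ledge of the plywood stand; take the pile apart from the top, one part at a time, and set each at its next job: the chrome end cap upright in the middle of the blue felt, the pitted zinc anode flat in the middle of the scale's pan to be weighed, the thermostat housing flange down in the middle of the abrasive sheet on the glass lapping plate, and the bronze skeg shoe open side down over the rib of the filing block, lengthwise and centred on it. Set each part down, don't drop it, and don't knock or shift the grease tub that stands between the places.

Things in the scene. Friction and masses are not known exactly. Their poses are not given: they have to be found in the camera images.
- end_cap: Chrome tiller end cap: round, domed top, two thin dark grooves; 36 mm in diameter over its lower 31 mm, 42 mm high, about 0.11 kg. It stands open end down on top of the pile, on the housing or on the anode (it varies). Origin: centre of its underside, z up along its axis; its yaw means nothing.
- thermostat_housing: Dark grey casting, 32 mm high, 0.15-0.24 kg: 8 mm flange below, 72 mm long (x) with bolt ears, and a 40 mm round flat-topped body. 40 mm wide (y) with flat y sides, 22 mm long about its middle, over the full height: grip there. A hose spigot points to +x, to 38 mm from the middle. Origin: centre of the underside, z up. Stands flange down on one end of the shoe, the anode on the other.
- zinc_anode: Pale grey zinc anode block spotted with dark pits: 62 mm (x) by 40 mm (y) by 32 mm high, 0.3 to 0.53 kg. Origin: centre of its underside, z up. It stands on the shoe beside the housing, x along the shoe's length to within 0.1 rad, the middles of the two about 90 mm apart.
- skeg_shoe: Bronze channel, bottom of the pile, lying on the ledge open side down: 170 mm long (x; round closed nose at +x), 46 mm wide (y) with parallel outer sides, 30 mm high; flat sole on top, channel inside 38 mm wide, 24 mm high. About 0.5 kg, balanced near its origin: middle of its length and width at the walls' lower edge, z up. Housing and anode stand on the sole, 45 mm either side of the middle.
- scale: Place for the anode: a low grey bench scale, body 134 x 112 x 28 mm, with a flat square bright steel pan 96 x 96 mm, its surface 40 mm above the bench. A narrow console with a dark blank display lies along its -x edge. Fixed. Origin: on the bench exactly below the middle of the pan, z up.
- lapping_plate: Place for the housing: a green glass lapping plate 112 mm square on a black rubber foot 116 mm square, with a red-brown abrasive sheet 96 x 96 mm stuck in its middle; flat, surface 22 mm above the bench. Fixed. Origin: on the bench below the middle of the sheet, z up.
- felt_pad: Place for the cap: a birch plywood square 110 x 110 mm, 12 mm thick, carrying a round dark blue felt disc 92 mm in diameter, firm and flat, its surface 16 mm above the bench. Fixed. Origin: on the bench below the middle of the disc, z up.
- filing_block: Place for the shoe: a pale wooden block 190 mm (x) by 80 mm (y), flat top 22 mm above the bench, with a dark wooden rib along its middle, 90 mm long (x), 14 mm wide, 12 mm high (top at 34 mm). The shoe sits over the rib, its walls on the block's top, about 12 mm free on each side. Fixed. Origin: on the bench below the middle of the rib, z up.
- stand: Fixed birch plywood stand. Its ledge, 360 mm (x) by 200 mm (y), top at 60 mm, carries the pile and near its +x end a small tin (no part in the job). A board 171 mm from the ledge's middle toward -y rises to 152 mm (cam lever to 205 mm); beyond it, 205 to 390 mm, a white motor cowl to 260 mm: keep clear. Origin: on the bench below the ledge's middle, z up.
- grease_tub: Bystander: a white grease tub with a red lid, 49 mm in diameter, 58 mm high, standing loose between the four places. Origin: centre of its underside, z up.
Not all that is in view belongs to the job. What is shaped like the thermostat_housing but purple or turquoise is not meant.

How it is judged (in metres and radians):
At the end, for the whole second after the job is handed in: Each part released and at rest on its own place, upright (0.1 rad), on the surface (4 mm in height), its middle within 15 mm of the middle of that place; the shoe over the rib, lengthwise within 15 degrees, either way round; grease tub within 15 mm of where it stood (horizontal distance between end_cap and felt_pad below 0.015 m and z of end_cap in the frame of felt_pad between 0.012 and 0.02 m and angle between each of end_cap, zinc_anode, thermostat_housing, skeg_shoe's own z axis and vertical below 0.1 rad and linear speed of each of end_cap, zinc_anode, thermostat_housing, skeg_shoe below 0.02 m/s and angular speed of each of end_cap, zinc_anode, thermostat_housing, skeg_shoe below 0.2 rad/s and horizontal distance between zinc_anode and scale below 0.015 m and z of zinc_anode in the frame of scale between 0.036 and 0.044 m and horizontal distance between thermostat_housing and lapping_plate below 0.015 m and z of thermostat_housing in the frame of lapping_plate between 0.018 and 0.026 m and horizontal distance between skeg_shoe and filing_block below 0.015 m and z of skeg_shoe in the frame of filing_block between 0.018 and 0.026 m and angle between the x axis of skeg_shoe and the x axis of filing_block, either way round below 0.26 rad and distance of grease_tub from where it was at the start of the episode below 0.015 m); the robot touches nothing.
It fails at once if a part falls or is knocked: it moves faster than 0.65 m/s (a free drop of about 20 mm) with no finger on it ((linear speed of end_cap above 0.65 m/s and contact force between the fingers and end_cap below 0.02 N) or (linear speed of zinc_anode above 0.65 m/s and contact force between the fingers and zinc_anode below 0.02 N) or (linear speed of thermostat_housing above 0.65 m/s and contact force between the fingers and thermostat_housing below 0.02 N) or (linear speed of skeg_shoe above 0.65 m/s and contact force between the fingers and skeg_shoe below 0.02 N)).
It fails at once if the shoe is lifted more than 15 mm off the ledge with the housing or the anode still on it (z of skeg_shoe in the frame of stand above 0.075 m and (contact force between skeg_shoe and thermostat_housing above 0.3 N or contact force between skeg_shoe and zinc_anode above 0.3 N)).
It fails at once if the housing or the anode is lifted more than 15 mm with the cap still on it ((z of thermostat_housing in the frame of stand above 0.105 m and contact force between end_cap and thermostat_housing above 0.2 N) or (z of zinc_anode in the frame of stand above 0.105 m and contact force between end_cap and zinc_anode above 0.2 N)).
It fails at once if the grease tub is pushed more than 15 mm or tipped (distance of grease_tub from where it was at the start of the episode above 0.015 m or angle between grease_tub's own z axis and vertical above 0.2 rad).
It also fails if it takes over 131 s, if anything falls off the work surface, if the arm or the gripper's body presses on something with over 40 N, if the wrist force passes 120 N, or if a joint passes its speed limit or range.

ROBOT

A 7-joint arm with a two-finger parallel gripper is mounted at the origin on the work surface. World frame = base frame: x ahead of the robot, y to its left, z up, the work surface at z = 0. Lengths are in mm, angles in degrees, forces in N, time in s.
With the tool pointing down it reaches from about 425 to 925 mm from the base axis. Payload 6.8 kg.
Tool frame: the origin (TCP) lies midway between the tips of the shut fingers; the grasp point (between the pads) lies bot.pinch_z behind it (bot.pinch_z is the distance from the TCP to the grasp point, in mm); z points along the fingers, y is the direction in which the jaws open and shut (so a half turn about z gives the same grasp; the last joint's range is limited). The gripper opens to 88 mm and grips with 3 to 60 N. Pads are 20 mm wide; open, the fingers measure 115 mm over their backs; the gripper's body (75 mm by 178 mm) begins 61 mm behind the grasp point.
Start: joints at [65.254, 27.33, 1.283, 89.118, -0.659, 63.558, -4.761], TCP at [214.775, -639.937, 222.664] pointing down, gripper open.
Joint ranges: [-169.35, 169.35], [-19.33, 120.38], [-80.79, 83.38], [13.8, 139.57], [-78.32, 258.32], [9.67, 109.79], [-169.56, 169.56]. Speed limits (degrees/s): [136.94, 136.94, 180, 180, 180, 180, 180].

INTERFACE

Orientations are given as a 3x3 rotation matrix whose columns are the frame's x, y, z axes.
In Python, from station import bot, snapshot, camera_params, sign_off, find_in gives the robot as it stands. The module is installed in compiled form; this text tells all that it offers.
- The arm moves only by the tool drive_tool, never from a script. Its argument "motion" is a list of rows, each a list of 7 numbers: the shift along the tool's x, y, z in mm, then the turn, a rotation vector about the tool's x, y, z in degrees, then the opening, from -1 (shut) to 1 (fully open). A call has 1 to 10 rows; each row is the pose to reach, as a shift and turn from the pose commanded when the call began, along the tool's axes at that moment; what a row does not reach only later rows make up. A row lasts 1/8 s, in which the tool goes at most 62.5 mm and 10.7 degrees, less where a joint would pass 70% of its speed; a pose out of reach is approached as far as the arm can. A call with a gripper value outside its range is refused whole. The fingers move at their own pace and stop on an object; "squeeze" is the grip in N (left out, the last holds). Time passes only in rows, so rows that repeat a pose let the fingers close. It gives the time, the measured TCP pose, the force and the opening at its end, in the units of the state.
- bot.sense(): the state, without advancing time (a new reading comes with each control period).
- snapshot(name): name is "side" or "top" or "wrist"; returns the picture (400x640x3 uint8, red, green, blue); there is no depth.
- camera_params(name): a dict with "K" (3x3 intrinsics, pixels), "world_from_camera" (4x4, takes a point from camera to world coordinates). Camera axes: x right, y down, z forward; pixel columns grow to the right and rows downward; lengths in mm; the calibration is good to about 2 mm. A picture is of the moment at which its call begins: read the wrist's pose just before it. camera_params takes no time and is no camera call; for the wrist camera it gives the pose at the moment of the call.
- sign_off(): hands the job in, once; it reports no verdict.
Trained networks look in the newest picture that a camera, given by its name, has taken for a name from the list of things; names that differ only in an ending like _2 or _b are one class to them, and where a whole thing is asked for, a point or a joint stands for the part that bears it (a point fixed in the world has none). Each returns a list of dicts, best first, with "confidence" (0 to 1); they miss things now and then, are a little off and sometimes report something else, mostly with a low value. They report only what shows in the picture. A call takes as long as a camera call. They do not tell look-alikes from the thing itself.
- find_in(camera, target): "centre" ([column, row] in pixels, amid what is visible of it).
The state is a dict: "t": time; "joint_pos": joint angles; "joint_vel": joint speeds; "effort": joint torques, N m; "tool_pos": TCP position; "tcp_rot": TCP orientation; "force": force on the tool from outside, world axes, zero at the start; "moment": the same for the moment, N m; "grip_width": finger opening in mm.
Only numpy, scipy, OpenCV 4.12 (cv2) and the standard library are available. Lean on these libraries where they do the work, as an engineer would, in place of code of your own. Each camera call takes 0.05 s, during which the arm holds its last target.

## Working session

There is one attempt and no reset: what is moved stays moved. The work goes in short steps, Python scripts to look and compute and a tool call to move; the robot and the scene stay as the last step left them, time stands still between calls to the robot, and variables do not carry over. Pictures are saved under pics/ and viewed, and the job is handed in when it is done.

Besides the shell and the picture viewer there is one more tool, called after "Request:" as name(argument=value, ...) on one line, values as JSON. drive_tool: Moves the arm, as the interface text tells. Its arguments: {"type":"object","properties":{"motion":{"type":"array"},"squeeze":{"type":"number"}},"required":["motion"]}

```bash
mkdir -p pics; ls
python3 - <<'E'
from station import bot, snapshot, camera_params
import cv2, numpy as np
s=bot.sense(); print({k:np.round(v,3).tolist() for k,v in s.items()}); print(bot.pinch_z)
for n in ["side","top","wrist"]:
    im=snapshot(n); cv2.imwrite(f"pics/{n}0.png",im[:,:,::-1]); p=camera_params(n); print(n,np.round(p["K"],1).tolist(),np.round(p["world_from_camera"],3).tolist())
E
```

```text
pics
{'t': 0.0, 'joint_pos': [65.253, 27.374, 1.279, 89.177, -0.658, 63.557, -4.76], 'joint_vel': [0.023, -0.029, 0.082, -0.036, -0.056, -0.064, 0.011], 'effort': [-0.0, -58.285, 1.535, -27.262, -0.054, 0.017, 0.0], 'tool_pos': [214.584, -639.36, 221.711], 'tcp_rot': [[0.948, 0.318, -0.001], [0.318, -0.948, 0.002], [-0.0, -0.002, -1.0]], 'force': [-0.097, -0.244, 0.183], 'moment': [0.003, -0.031, -0.004], 'grip_width': 87.732}
18.700000000000003
side [[370.3, 0.0, 318.4], [0.0, 370.3, 203.2], [0.0, 0.0, 1.0]] [[-0.999, -0.022, 0.031, 402.145], [-0.038, 0.622, -0.782, 668.198], [-0.002, -0.782, -0.623, 649.3], [0.0, 0.0, 0.0, 1.0]]
top [[397.5, 0.0, 314.1], [0.0, 397.5, 201.0], [0.0, 0.0, 1.0]] [[-0.003, -0.991, 0.135, 304.459], [-1.0, 0.006, 0.019, -32.363], [-0.02, -0.134, -0.991, 1013.747], [0.0, 0.0, 0.0, 1.0]]
wrist [[323.1, 0.0, 319.4], [0.0, 323.1, 197.9], [0.0, 0.0, 1.0]] [[0.318, -0.918, -0.236, 278.878], [-0.948, -0.309, -0.077, -618.848], [-0.002, 0.248, -0.969, 384.267], [0.0, 0.0, 0.0, 1.0]]
```

View pics/side0.png

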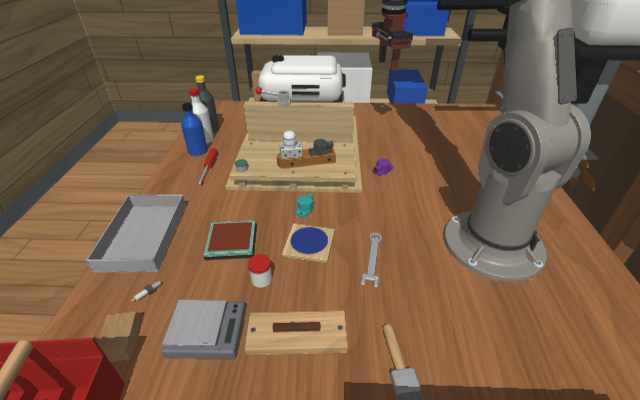

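View pics/top0.png

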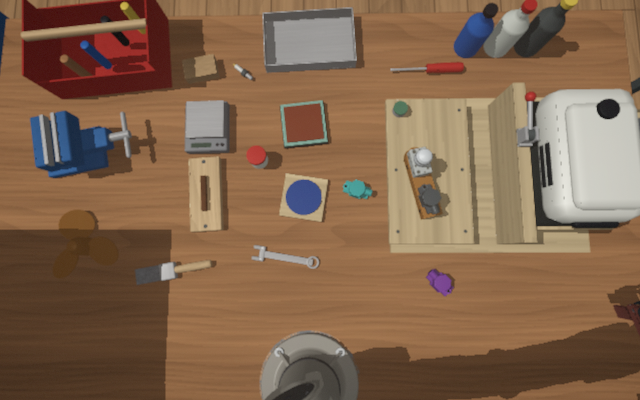

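View pics/wrist0.png

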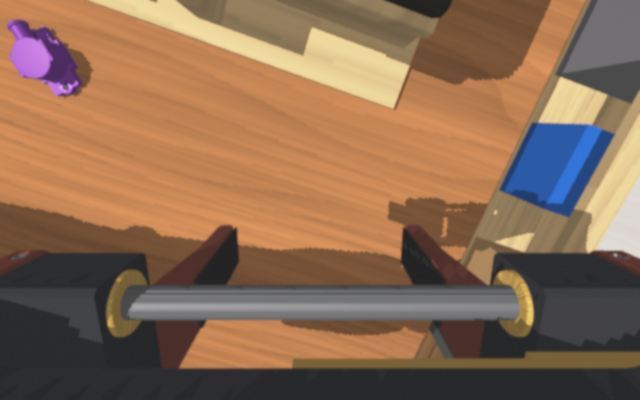

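The side view shows the pile at (305,150) on the stand, with the scale at (205,328), filing block at (297,332), lap plate (231,239), felt (309,241) and tub (260,271). The top view shows the cap at (424,157) on the pitted anode and the dark housing at (430,198). The housing-shaped purple (440,282) and turquoise (357,188) things are decoys. The dark grey one on the shoe is the one meant.

```bash
cat > h.py <<'E'
import numpy as np, cv2
from station import bot, snapshot, camera_params, find_in
def ray(p,uv,z):
    K=np.array(p["K"]);T=np.array(p["world_from_camera"])
    d=T[:3,:3]@np.linalg.solve(K,[uv[0],uv[1],1.]); o=T[:3,3]
    return o+d*(z-o[2])/d[2]
def proj(p,X):
    K=np.array(p["K"]);T=np.array(p["world_from_camera"])
    c=T[:3,:3].T@(np.atleast_2d(X)-T[:3,3]).T; q=K@c
    return (q[:2]/q[2]).T
E
python3 - <<'E'
from h import *
hs=dict(end_cap=111,thermostat_housing=110,zinc_anode=122,skeg_shoe=90,scale=40,lapping_plate=22,felt_pad=16,filing_block=22,grease_tub=58,stand=60)
for cam in ["top","side"]:
  p=camera_params(cam)
  im=snapshot(cam)
  for n,z in hs.items():
    r=find_in(cam,n)
    for d in r[:3]:
        print(cam,n,np.round(d["centre"]),round(d["confidence"],2),np.round(ray(p,d["centre"],z)))
im=snapshot("top")[:,:,::-1]
cv2.imwrite("pics/t1.png",cv2.resize(im[80:240,170:490],None,fx=2.5,fy=2.5,interpolation=cv2.INTER_CUBIC))
cv2.imwrite("pics/t2.png",cv2.resize(im[130:230,380:480],None,fx=6,fy=6,interpolation=cv2.INTER_CUBIC))
E
```

```text
top end_cap [422. 155.] 0.71 [ 534. -266.  111.]
top thermostat_housing [441. 277.] 0.95 [ 255. -297.  110.]
top thermostat_housing [431. 202.] 0.88 [ 423. -281.  110.]
top thermostat_housing [355. 190.] 0.7 [ 452. -108.  110.]
top zinc_anode [420. 168.] 0.72 [ 501. -255.  122.]
top skeg_shoe [419. 183.] 0.85 [ 472. -260.   90.]
top scale [205. 127.] 0.67 [628. 263.  40.]
top lapping_plate [304. 121.] 0.97 [648.  13.  22.]
top felt_pad [304. 197.] 0.87 [451.  13.  16.]
top filing_block [207. 194.] 0.68 [459. 259.  22.]
top grease_tub [258. 158.] 0.95 [542. 124.  58.]
top grease_tub [518. 169.] 0.44 [ 509. -510.   58.]
top stand [518. 167.] 0.94 [ 514. -507.   60.]
top stand [415. 166.] 0.46 [ 518. -260.   60.]
side end_cap [285. 139.] 0.51 [ 540. -314.  111.]
side thermostat_housing [305. 204.] 0.64 [459.  -5. 110.]
side thermostat_housing [382. 169.] 0.56 [ 268. -161.  110.]
side thermostat_housing [321. 148.] 0.51 [ 430. -261.  110.]
side zinc_anode [292. 154.] 0.85 [ 508. -208.  122.]
side skeg_shoe [305. 162.] 0.57 [ 475. -217.   90.]
side skeg_shoe [293. 153.] 0.45 [ 513. -267.   90.]
side scale [204. 328.] 0.73 [630. 283.  40.]
side lapping_plate [232. 241.] 0.95 [635.  35.  22.]
side lapping_plate [261. 269.] 0.61 [552. 121.  22.]
side lapping_plate [299. 124.] 0.57 [ 522. -586.   22.]
side felt_pad [307. 242.] 0.97 [456.  25.  16.]
side filing_block [294. 331.] 0.81 [464. 272.  22.]
side filing_block [321. 145.] 0.65 [ 437. -434.   22.]
side grease_tub [261. 269.] 0.74 [543. 151.  58.]
side stand [301. 126.] 0.89 [ 507. -501.   60.]
side stand [286. 139.] 0.73 [ 548. -402.   60.]
```

View pics/t1.png

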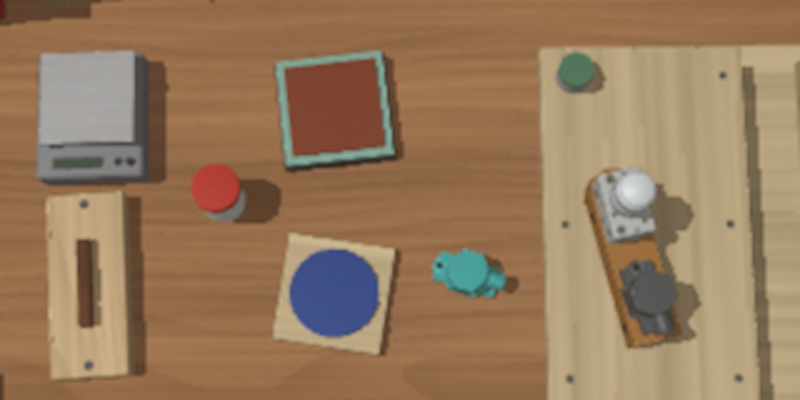

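View pics/t2.png

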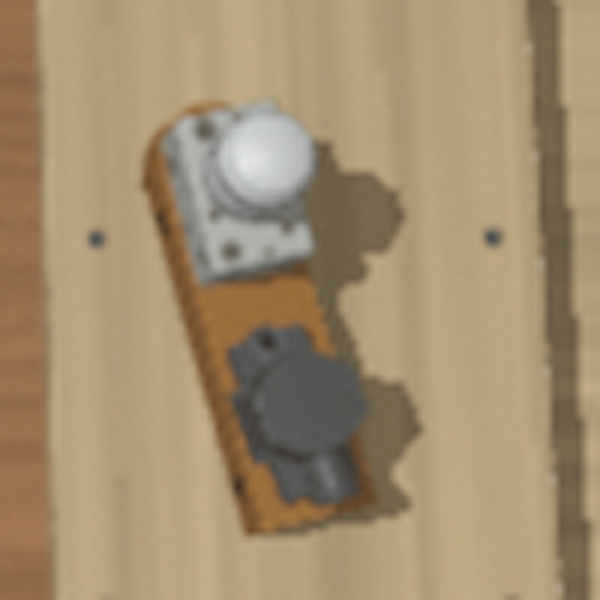

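Enlarged, the cap sits on the anode's far side. The pitted anode is at the shoe's nose end, crop (245,200), and the dark grey housing is at (305,410), spigot toward the near end. Next I measure the four places by colour.

Run:
```python
from h import *
im=snapshot("top"); p=camera_params("top")
hsv=cv2.cvtColor(im,cv2.COLOR_RGB2HSV)
def blob(name,win,lo,hi,z):
    c0,r0,c1,r1=win
    m=cv2.inRange(hsv,np.array(lo),np.array(hi)); mm=np.zeros_like(m); mm[r0:r1,c0:c1]=m[r0:r1,c0:c1]
    n,l,st,ce=cv2.connectedComponentsWithStats(mm); i=1+np.argmax(st[1:,4])
    cs,_=cv2.findContours((l==i).astype(np.uint8),cv2.RETR_EXTERNAL,cv2.CHAIN_APPROX_NONE)
    c=max(cs,key=len)[:,0,:].astype(float)
    X=np.array([ray(p,q,z)[:2] for q in c]).astype(np.float32)
    r=cv2.minAreaRect(X); print(name,np.round(ce[i],1),st[i,4],"rect c",np.round(r[0],1),"size",np.round(r[1],1),"ang",round(r[2],1),"cent",np.round(ray(p,ce[i],z),1))
    return ce[i]
blob("felt",(270,170,340,225),(110,100,50),(130,255,255),16)
blob("sheet",(275,95,335,155),(0,100,40),(12,255,150),22)
for px in [(205,194),(195,110),(210,150),(205,115),(195,180)]: print(px,hsv[px[1],px[0]])
blob("rib",(190,165,225,225),(0,60,20),(25,255,110),34)
blob("pan",(183,98,226,140),(0,0,120),(180,30,255),40)
blob("block",(185,155,225,235),(8,20,150),(25,120,255),22)
blob("tub",(240,140,275,172),(170,120,80),(180,255,255),58)
```

```text
felt [303.3 196.7] 935 rect c [451.9  15.2] size [86.4 84.7] ang 89.7 cent [451.1  14.4  16. ]
sheet [303.3 122.6] 1271 rect c [644.5  14.1] size [94.1 93.9] ang 5.9 cent [644.1  14.1  22. ]
(205, 194) [ 11 131  82]
(195, 110) [ 18   8 164]
(210, 150) [ 0  5 98]
(205, 115) [ 23   6 167]
(195, 180) [ 18  87 185]
rib [222.3 191.8] 252 rect c [456.  217.4] size [149.9  10.2] ang 1.6 cent [461.9 216.7  34. ]
pan [204.2 118.9] 1363 rect c [648.5 267.4] size [99.8 97.3] ang 1.6 cent [650.2 267.2  40. ]
block [203.8 193.7] 1993 rect c [460.9 266.8] size [190.7  79.7] ang 3.7 cent [459.4 267.   22. ]Traceback (most recent call last):
  File "<stdin>", line 19, in <module>
  File "<stdin>", line 7, in blob
    return _wrapfunc(a, 'argmax', axis=axis, out=out, **kwds)
    return bound(*args, **kwds)
ValueError: attempt to get argmax of an empty sequence
```

Places from the top view: felt (451.5,15), sheet (644,14), pan (649,267), block (461,267) at about 3° yaw. The shoe's yaw is about 16°, which the tool's yaw nearly matches already. I rise and move to look at the pile with the wrist camera.

Request:
drive_tool(motion=[[0,0,-50,0,0,0,1],[0,0,-90,0,0,0,1],[40,-35,-90,0,0,0,1],[80,-70,-90,0,0,0,1],[120,-106,-90,0,0,0,1],[160,-142,-90,0,0,0,1],[200,-178,-90,0,0,0,1],[240,-213,-90,0,0,0,1],[280,-248,-90,0,0,0,1],[308,-273,-90,0,0,0,1]], squeeze=20)

```text
t: 2.6
tool_pos: [421.1, -280.7, 313.0]
tcp_rot: [[0.947, 0.32, 0.001], [0.32, -0.947, -0.0], [0.001, 0.0, -1.0]]
force: [0.3, 0.2, -0.4]
grip_width: 87.8
```

Request:
drive_tool(motion=[[0,0,0,0,0,0,1],[0,0,0,0,0,0,1],[0,0,0,0,0,0,1]])

```text
t: 2.98
tool_pos: [419.1, -284.5, 312.6]
tcp_rot: [[0.949, 0.316, -0.0], [0.316, -0.949, -0.0], [-0.0, 0.0, -1.0]]
force: [0.3, -0.2, -0.6]
grip_width: 88.3
```

Run:
```python
from h import *
s=bot.sense(); print(s["t"],np.round(s["tool_pos"],1),np.round(s["tcp_rot"],3).tolist(),np.round(s["joint_pos"],1))
p=camera_params("wrist"); im=snapshot("wrist"); cv2.imwrite("pics/w1.png",im[:,:,::-1])
for n,z in dict(end_cap=143,thermostat_housing=110,zinc_anode=122,skeg_shoe=90).items():
    for d in find_in("wrist",n)[:2]: print(n,np.round(d["centre"]),round(d["confidence"],2),np.round(ray(p,d["centre"],z)))
```

```text
2.975 [ 419.1 -284.5  312.6] [[0.949, 0.316, -0.0], [0.316, -0.949, -0.0], [-0.0, 0.0, -1.0]] [ 37.9   7.5 -11.9 104.5   1.7  68.2 -46.2]
end_cap [330.  75.] 0.86 [ 522. -261.  143.]
thermostat_housing [323. 163.] 0.97 [ 435. -284.  110.]
thermostat_housing [216.  88.] 0.83 [ 475. -150.  110.]
zinc_anode [323.  97.] 0.73 [ 502. -261.  122.]
skeg_shoe [328. 124.] 0.95 [ 476. -276.   90.]
```

View pics/w1.png

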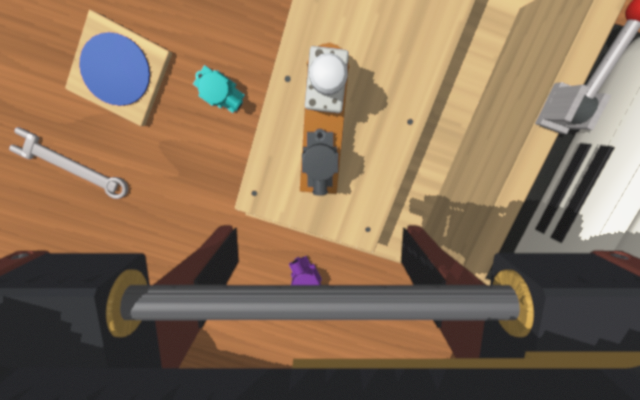

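The wrist view shows the cap at (327,70) on the anode (325,80), the housing at (320,160) and the shoe running vertically between. I overlay model outlines to refine the poses.

```bash
cat >> h.py <<'E'
def tf(x,y,yaw,z,pts):
    c,s=np.cos(np.radians(yaw)),np.sin(np.radians(yaw))
    P=np.array(pts,float); return np.c_[x+c*P[:,0]-s*P[:,1],y+s*P[:,0]+c*P[:,1],z+P[:,2]]
def box(l,w,h): return [[a*l/2,b*w/2,h] for a,b in ((1,1),(1,-1),(-1,-1),(-1,1))]
def circ(d,h): t=np.linspace(0,2*np.pi,60); return np.c_[d/2*np.cos(t),d/2*np.sin(t),0*t+h]
def overlay(im,p,items,win,f,fn):
    c0,r0,c1,r1=win
    o=cv2.resize(im[r0:r1,c0:c1,::-1],None,fx=f,fy=f,interpolation=cv2.INTER_CUBIC)
    for X,col in items:
        q=((proj(p,X)-[c0,r0]+0.5)*f).astype(int); cv2.polylines(o,[q.reshape(-1,1,2)],True,col,1)
    cv2.imwrite(fn,o)
E
python3 - <<'E'
from h import *
im=snapshot("wrist"); p=camera_params("wrist")
sh=(476,-268,17)
def at(d,y=0): a=np.radians(sh[2]); return sh[0]+d*np.cos(a)-y*np.sin(a),sh[1]+d*np.sin(a)+y*np.cos(a)
an=at(45); ho=at(-45); cap=(521,-261)
print(an,ho)
it=[(tf(*sh,60,box(170,46,30)),(0,255,0)),(tf(*sh,60,box(170,46,0)),(0,120,0)),(tf(*an,17,90,box(62,40,32)),(255,0,0)),(tf(*ho,17,90,circ(40,32)),(0,0,255)),(tf(*ho,17,90,box(72,40,8)),(0,0,255)),(tf(*cap,0,122,circ(36,31)),(255,0,255)),(tf(*cap,0,122,circ(36,0)),(255,0,255))]
overlay(im,p,it,(270,20,390,210),3.15,"pics/w1o.png")
cv2.imwrite("pics/w1o.png",np.hstack([cv2.imread("pics/w1o.png"),cv2.resize(im[20:210,270:390,::-1],None,fx=3.15,fy=3.15,interpolation=cv2.INTER_CUBIC)]))
E
```

```text
(np.float64(519.0337140183366), np.float64(-254.84327328747685)) (np.float64(432.9662859816634), np.float64(-281.15672671252315))
```

View pics/w1o.png

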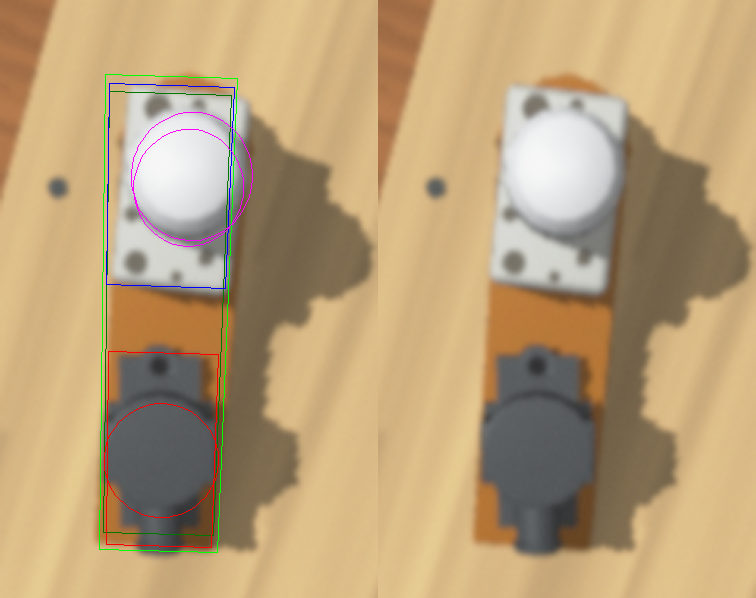

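Cap at about (520.5,-258), anode about (520,-258) yaw 13.5°, housing about (435,-280). Going down on the cap, with the tips 4 mm over the anode.

Request:
drive_tool(motion=[[30,2,0,0,0,0,1],[70,5,10,0,0,0,1],[105,7,30,0,0,0,1],[105,7,70,0,0,0,1],[105,7,110,0,0,0,1],[105,7,145,0,0,0,1],[105,7,170,0,0,0,1],[105,7,182,0,0,0,1],[105,7,186,0,0,0,1],[105,7,186,0,0,0,1]])

```text
t: 4.53
tool_pos: [522.2, -256.6, 127.3]
tcp_rot: [[0.948, 0.318, 0.001], [0.318, -0.948, -0.0], [0.001, 0.001, -1.0]]
force: [0.4, 0.1, 1.0]
grip_width: 87.8
```

Run:
```python
from h import *
s=bot.sense(); print(s["t"],np.round(s["tool_pos"],1),np.round(s["force"],1))
im=snapshot("wrist"); cv2.imwrite("pics/w2.png",im[:,:,::-1])
```

```text
4.525 [ 522.2 -256.6  127.3] [0.4 0.1 1. ]
```

View pics/w2.png

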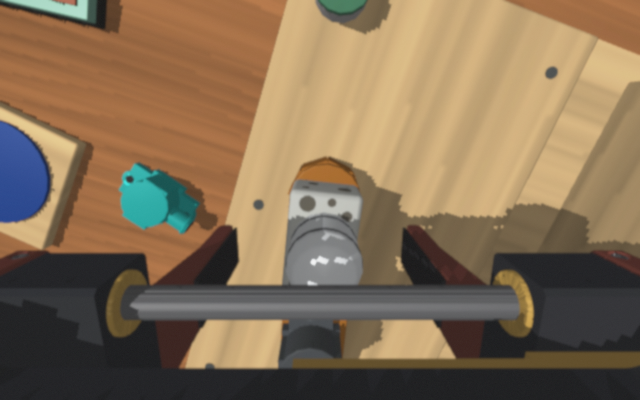

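The cap (323,255) is centred between the fingers. Closing.

Request:
drive_tool(motion=[[0,0,0,0,0,0,0.3],[0,0,0,0,0,0,0],[0,0,0,0,0,0,-0.1],[0,0,0,0,0,0,-0.3],[0,0,0,0,0,0,-1],[0,0,0,0,0,0,-1],[0,0,0,0,0,0,-1],[0,0,0,0,0,0,-1]], squeeze=20)

```text
t: 5.58
tool_pos: [521.7, -256.4, 126.7]
tcp_rot: [[0.948, 0.318, 0.0], [0.318, -0.948, -0.0], [0.0, 0.0, -1.0]]
force: [-0.2, -0.3, 0.1]
grip_width: 35.3
```

Request:
drive_tool(motion=[[0,0,-3,0,0,0,-1],[0,0,-10,0,0,0,-1],[0,0,-25,0,0,0,-1],[0,0,-50,0,0,0,-1],[0,0,-70,0,0,0,-1],[0,0,-70,0,0,0,-1],[0,0,-70,0,0,0,-1]])

```text
t: 6.45
tool_pos: [521.3, -256.3, 196.4]
tcp_rot: [[0.948, 0.318, -0.0], [0.318, -0.948, 0.0], [-0.0, -0.0, -1.0]]
force: [-0.1, 0.5, -0.4]
grip_width: 35.1
```

Run:
```python
from h import *
s=bot.sense(); print(s["t"],np.round(s["tool_pos"],1),np.round(s["force"],1),s["grip_width"])
im=snapshot("wrist"); cv2.imwrite("pics/w3.png",im[:,:,::-1])
im=snapshot("top"); cv2.imwrite("pics/t3.png",im[:,:,::-1])
```

```text
6.45 [ 521.3 -256.3  196.4] [-0.1  0.5 -0.4] 35.05804284007566
```

View pics/w3.png

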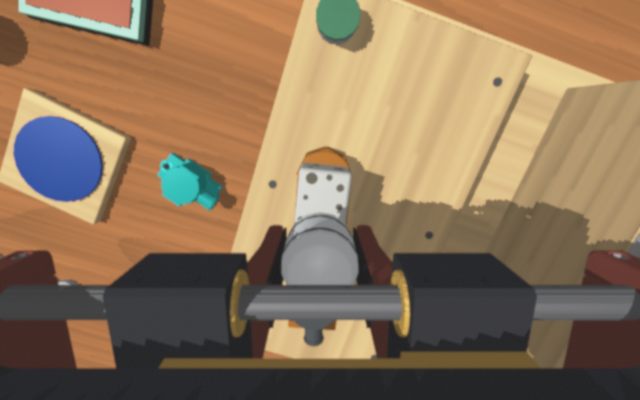

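Cap held (35 mm), seen at (320,255). Checking its offset along tool x with an overlay.

Run:
```python
from h import *
s=bot.sense(); x,y,z=s["tool_pos"]; p=camera_params("wrist"); im=snapshot("wrist")
it=[]
for d,c in ((-4,(0,0,255)),(0,(0,255,0)),(4,(255,0,0))):
    q=np.array([x,y])+d*s["tcp_rot"][:2,0]
    for h in (2,31): it.append((tf(*q,0,z-4.7,circ(36,h)),c))
overlay(im,p,it,(250,180,390,300),5,"pics/w3o.png")
```

```text
(no output)
```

View pics/w3o.png

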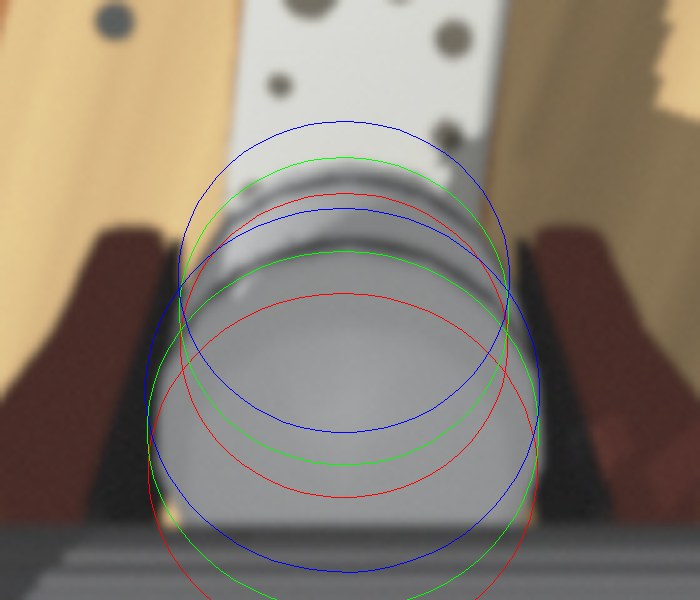

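The overlay puts the cap within about 1 mm of the TCP. Carrying it to the felt.

Request:
drive_tool(motion=[[1,-20,0,0,0,0,-1],[4,-60,0,0,0,0,-1],[8,-105,0,0,0,0,-1],[12,-150,0,0,0,0,-1],[15,-195,0,0,0,0,-1],[18,-235,0,0,0,0,-1],[20,-265,20,0,0,0,-1],[21,-279,60,0,0,0,-1],[21,-279,100,0,0,0,-1],[21,-279,130,0,0,0,-1]])

```text
t: 7.85
tool_pos: [451.2, 16.1, 65.2]
tcp_rot: [[0.947, 0.32, -0.001], [0.32, -0.947, 0.0], [-0.001, -0.001, -1.0]]
force: [-0.0, 0.3, -0.9]
grip_width: 35.1
```

Request:
drive_tool(motion=[[0,0,15,0,0,0,-1],[0,0,20,0,0,0,-1],[0,0,20,0,0,0,-1]])

```text
t: 8.22
tool_pos: [453.2, 15.1, 47.2]
tcp_rot: [[0.948, 0.318, 0.001], [0.318, -0.948, 0.0], [0.001, 0.0, -1.0]]
force: [0.8, 0.2, -0.5]
grip_width: 34.9
```

Run:
```python
from h import *
s=bot.sense(); print(s["t"],np.round(s["tool_pos"],1),np.round(s["force"],1),np.round(s["tcp_rot"],3).tolist()); x,y,z=s["tool_pos"]
p=camera_params("wrist");im=snapshot("wrist"); 
overlay(im,p,[(tf(451.5,14.8,0,0,circ(92,16)),(0,0,255)),(tf(x,y,0,16,circ(92,0)),(0,255,0))],(120,60,520,360),2,"pics/w4.png")
p=camera_params("top");im=snapshot("top")
overlay(im,p,[(tf(451.5,14.8,0,0,circ(92,16)),(0,0,255))],(250,150,350,230),7,"pics/t4.png")
```

```text
8.225 [453.2  15.1  47.2] [ 0.8  0.2 -0.5] [[0.948, 0.318, 0.001], [0.318, -0.948, 0.0], [0.001, 0.0, -1.0]]
```

View pics/w4.png

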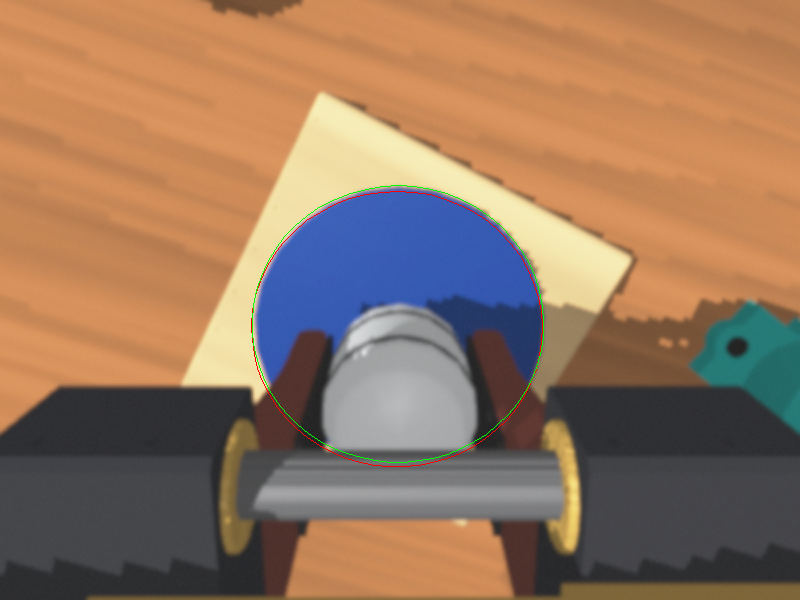

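View pics/t4.png

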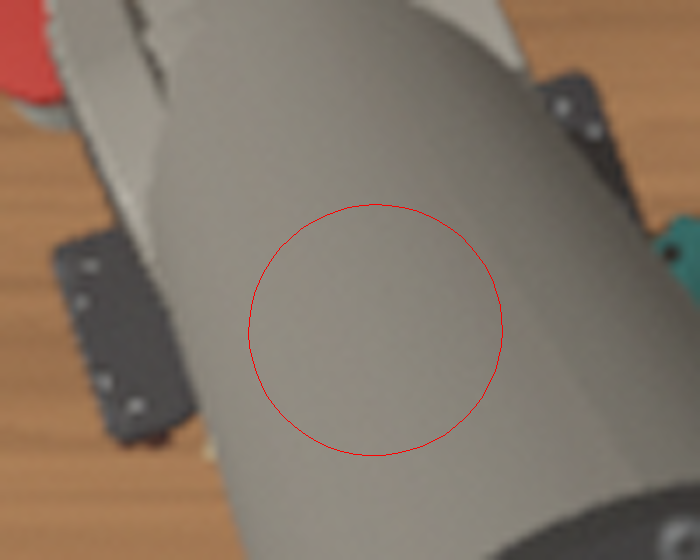

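The wrist view confirms the felt disc matches the estimate to about 1 mm, with the cap centred over it. Lowering.

Request:
drive_tool(motion=[[0,0,10,0,0,0,-1],[0,0,18,0,0,0,-1],[0,0,22,0,0,0,-1],[0,0,24,0,0,0,-1],[0,0,25,0,0,0,-1],[0,0,25,0,0,0,-1],[0,0,25,0,0,0,-1]])

```text
t: 9.2
tool_pos: [453.0, 14.8, 21.8]
tcp_rot: [[0.948, 0.318, 0.0], [0.318, -0.948, 0.0], [0.0, 0.0, -1.0]]
force: [-0.2, -0.5, -0.1]
grip_width: 35.1
```

Request:
drive_tool(motion=[[0,0,0.5,0,0,0,-1],[0,0,1,0,0,0,-1],[0,0,1,0,0,0,-1]])

```text
t: 9.57
tool_pos: [452.8, 14.8, 20.7]
tcp_rot: [[0.948, 0.318, -0.0], [0.318, -0.948, -0.0], [-0.0, 0.0, -1.0]]
force: [-0.3, 0.7, -1.7]
grip_width: 35.5
```

Request:
drive_tool(motion=[[0,0,0.5,0,0,0,-1],[0,0,1,0,0,0,-1],[0,0,1,0,0,0,-1]])

```text
t: 9.95
tool_pos: [452.9, 14.8, 20.5]
tcp_rot: [[0.948, 0.318, 0.0], [0.318, -0.948, -0.001], [-0.0, 0.001, -1.0]]
force: [-4.6, -0.1, 13.9]
grip_width: 35.1
```

Contact made (14 N). Release and rise.

Request:
drive_tool(motion=[[0,0,-0.5,0,0,0,-0.15],[0,0,-0.5,0,0,0,0],[0,0,-0.5,0,0,0,0.3],[0,0,-0.5,0,0,0,1],[0,0,-0.5,0,0,0,1],[0,0,-0.5,0,0,0,1]])

```text
t: 10.7
tool_pos: [452.8, 14.8, 20.1]
tcp_rot: [[0.948, 0.318, -0.0], [0.318, -0.948, -0.0], [-0.0, -0.0, -1.0]]
force: [-0.3, -0.5, -0.6]
grip_width: 80.5
```

Request:
drive_tool(motion=[[0,0,-20,0,0,0,1],[0,0,-60,0,0,0,1],[0,0,-110,0,0,0,1],[0,0,-170,0,0,0,1],[0,30,-200,0,0,0,1],[0,80,-210,0,0,0,1],[0,125,-210,0,0,0,1],[0,125,-210,0,0,0,1]])

```text
t: 11.7
tool_pos: [492.8, -107.4, 230.0]
tcp_rot: [[0.95, 0.312, 0.0], [0.312, -0.95, -0.001], [-0.0, 0.001, -1.0]]
force: [0.2, 0.5, 0.7]
grip_width: 87.9
```

Run:
```python
from h import *
s=bot.sense(); print(s["t"],np.round(s["tool_pos"],1),np.round(s["force"],1),s["grip_width"])
p=camera_params("wrist");im=snapshot("wrist"); 
overlay(im,p,[(tf(451.5,14.8,0,0,circ(92,16)),(0,0,255)),(tf(451.5,14.8,0,16,circ(36,31)),(0,255,0)),(tf(451.5,14.8,0,16,circ(36,0)),(0,255,0))],(0,0,400,300),2,"pics/w5.png")
```

```text
11.7 [ 492.8 -107.4  230. ] [0.2 0.5 0.7] 87.94016548416164
```

View pics/w5.png

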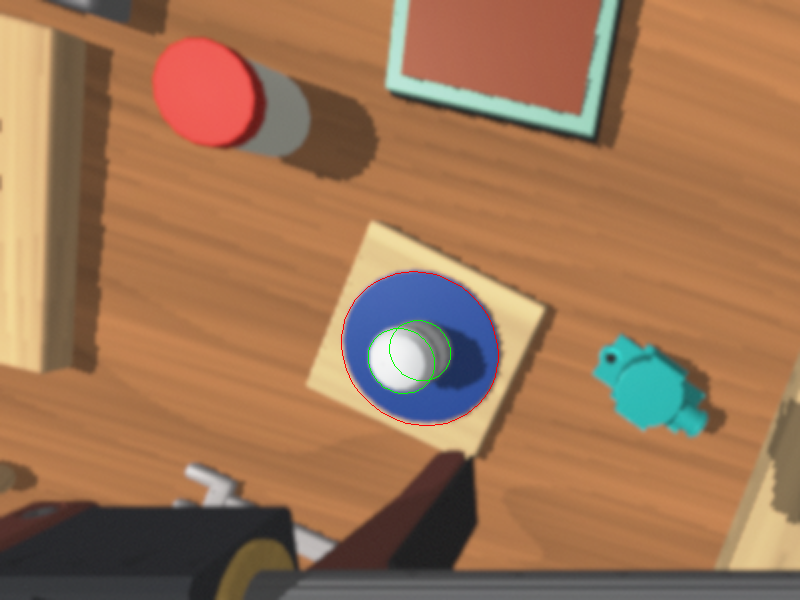

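The cap stands upright in the middle of the felt and matches the overlay. Now back to the pile for a look at the anode.

Request:
drive_tool(motion=[[-20,50,0,0,0,0,1],[-40,100,0,0,0,0,1],[-61,151,0,0,0,0,1],[-61,151,0,0,0,0,1],[-61,151,0,0,0,0,1]])

```text
t: 12.38
tool_pos: [483.1, -264.2, 229.9]
tcp_rot: [[0.947, 0.32, -0.0], [0.32, -0.947, 0.001], [0.0, -0.001, -1.0]]
force: [0.7, 1.1, -0.1]
grip_width: 87.6
```

Run:
```python
from h import *
s=bot.sense(); print(s["t"],np.round(s["tool_pos"],1),np.round(s["tcp_rot"],3).tolist())
p=camera_params("wrist");im=snapshot("wrist"); 
it=[(tf(520,-258,13.5,90,box(62,40,32)),(0,0,255)),(tf(520,-258,13.5,90,box(62,40,0)),(0,0,160)),(tf(435,-280.5,17,90,circ(40,32)),(0,255,0)),(tf(476,-268,15,60,box(170,46,30)),(255,0,0))]
overlay(im,p,it,(250,50,410,290),2.5,"pics/w6.png")
cv2.imwrite("pics/w6.png",np.hstack([cv2.imread("pics/w6.png"),cv2.resize(im[50:290,250:410,::-1],None,fx=2.5,fy=2.5,interpolation=cv2.INTER_CUBIC)]))
```

```text
12.375 [ 483.1 -264.2  229.9] [[0.947, 0.32, -0.0], [0.32, -0.947, 0.001], [0.0, -0.001, -1.0]]
```

View pics/w6.png

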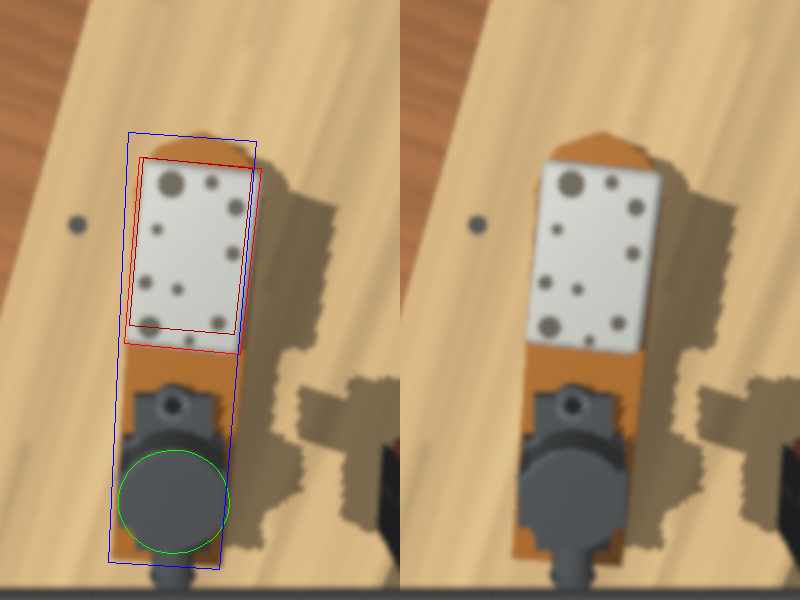

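The overlay agrees: anode (520,-258), 13.5°. Turn 5° and descend, tips 3 mm above the sole.

Request:
drive_tool(motion=[[20,3,10,0,0,5,1],[37,6,40,0,0,5,1],[37,6,80,0,0,5,1],[37,6,110,0,0,5,1],[37,6,128,0,0,5,1],[37,6,135,0,0,5,1],[37,6,137,0,0,5,1],[37,6,137,0,0,5,1],[37,6,137,0,0,5,1]], squeeze=35)

```text
t: 13.55
tool_pos: [520.3, -260.4, 94.0]
tcp_rot: [[0.972, 0.234, 0.001], [0.234, -0.972, -0.001], [0.001, 0.001, -1.0]]
force: [-0.4, 0.2, 1.0]
grip_width: 87.9
```

Run:
```python
from h import *
s=bot.sense(); print(s["t"],np.round(s["tool_pos"],1),np.round(s["force"],1))
im=snapshot("wrist"); cv2.imwrite("pics/w7.png",im[:,:,::-1])
```

```text
13.55 [ 520.3 -260.4   94. ] [-0.4  0.2  1. ]
```

View pics/w7.png

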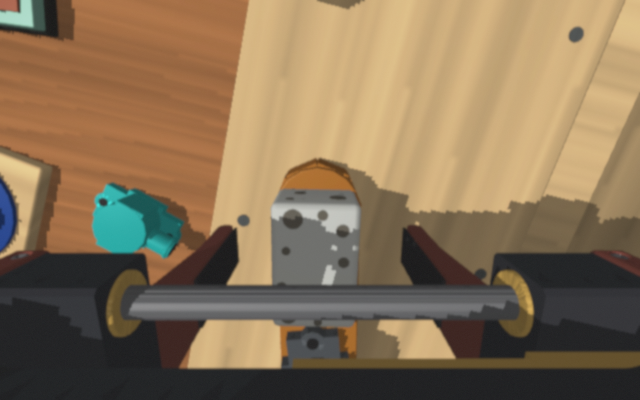

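The anode (316,250) lies between the fingers. Closing.

Request:
drive_tool(motion=[[0,-1.5,0,0,0,0,0.4],[0,-1.5,0,0,0,0,0.1],[0,-1.5,0,0,0,0,0],[0,-1.5,0,0,0,0,-0.1],[0,-1.5,0,0,0,0,-1],[0,-1.5,0,0,0,0,-1],[0,-1.5,0,0,0,0,-1],[0,-1.5,0,0,0,0,-1]])

```text
t: 14.6
tool_pos: [519.4, -258.6, 93.1]
tcp_rot: [[0.972, 0.234, -0.0], [0.234, -0.972, 0.0], [-0.0, -0.0, -1.0]]
force: [-0.9, 0.4, 0.0]
grip_width: 40.2
```

Request:
drive_tool(motion=[[0,0,-3,0,0,0,-1],[0,0,-10,0,0,0,-1],[0,0,-25,0,0,0,-1],[0,0,-50,0,0,0,-1],[0,0,-75,0,0,0,-1],[0,0,-75,0,0,0,-1],[0,0,-75,0,0,0,-1]])

```text
t: 15.48
tool_pos: [518.9, -258.6, 167.7]
tcp_rot: [[0.972, 0.234, -0.001], [0.234, -0.972, 0.0], [-0.001, -0.0, -1.0]]
force: [-0.9, 0.6, -6.1]
grip_width: 39.8
```

Run:
```python
from h import *
s=bot.sense(); print(s["t"],np.round(s["tool_pos"],1),np.round(s["force"],1),s["grip_width"])
x,y,z=s["tool_pos"]; R=s["tcp_rot"]; yaw=np.degrees(np.arctan2(R[1,0],R[0,0])); print(yaw)
p=camera_params("wrist"); im=snapshot("wrist")
overlay(im,p,[(tf(x,y,yaw,z-3.5,box(62,40,h)),(0,255,0)) for h in (0,32)],(220,120,420,360),2.5,"pics/w8.png")
```

```text
15.475 [ 518.9 -258.6  167.7] [-0.9  0.6 -6.1] 39.82722547829885
13.551472037694614
```

View pics/w8.png

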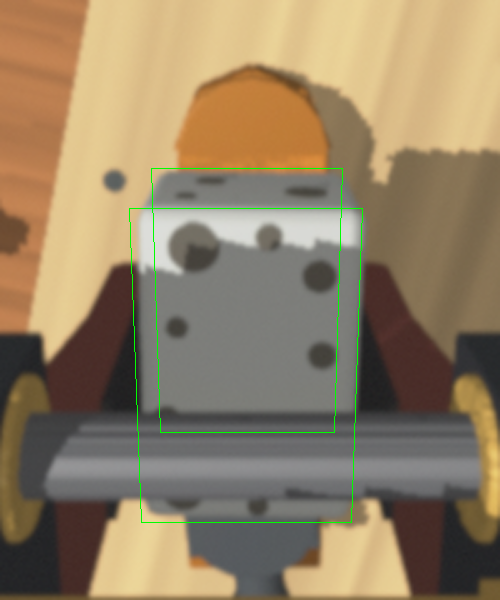

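Held, centred within about 1 mm. Carrying it over to the scale.

Request:
drive_tool(motion=[[8,-15,-5,0,0,0,-1],[26,-50,-10,0,0,0,-1],[47,-90,-10,0,0,0,-1],[68,-130,-10,0,0,0,-1],[88,-170,-10,0,0,0,-1],[109,-210,-10,0,0,0,-1],[130,-250,-10,0,0,0,-1],[151,-290,-10,0,0,0,-1],[171,-330,-10,0,0,0,-1],[192,-370,-10,0,0,0,-1]])

```text
t: 16.77
tool_pos: [618.7, 148.9, 177.7]
tcp_rot: [[0.972, 0.235, -0.001], [0.235, -0.972, 0.0], [-0.001, -0.001, -1.0]]
force: [0.9, 1.0, -5.8]
grip_width: 39.9
```

Request:
drive_tool(motion=[[20,-40,0,0,0,0,-1],[42,-80,0,0,0,0,-1],[54,-103,5,0,0,0,-1],[58,-111,25,0,0,0,-1],[58,-111,60,0,0,0,-1],[58,-111,90,0,0,0,-1],[58,-111,105,0,0,0,-1],[58,-111,105,0,0,0,-1],[58,-111,105,0,0,0,-1]])

```text
t: 17.9
tool_pos: [650.7, 267.5, 74.4]
tcp_rot: [[0.972, 0.234, 0.002], [0.234, -0.972, 0.001], [0.002, -0.0, -1.0]]
force: [0.9, 0.1, -5.4]
grip_width: 39.9
```

Run:
```python
from h import *
s=bot.sense(); print(s["t"],np.round(s["tool_pos"],1),np.round(s["force"],1),s["grip_width"])
x,y,z=s["tool_pos"]; R=s["tcp_rot"]; yaw=np.degrees(np.arctan2(R[1,0],R[0,0])); print(yaw)
p=camera_params("wrist"); im=snapshot("wrist")
overlay(im,p,[(tf(649.3,267.3,2,0,box(96,96,40)),(0,0,255)),(tf(x,y,yaw,40,box(62,40,0)),(0,255,0))],(120,60,520,360),2,"pics/w9.png")
```

```text
17.9 [650.7 267.5  74.4] [ 0.9  0.1 -5.4] 39.87654902589544
13.513668220909839
```

View pics/w9.png

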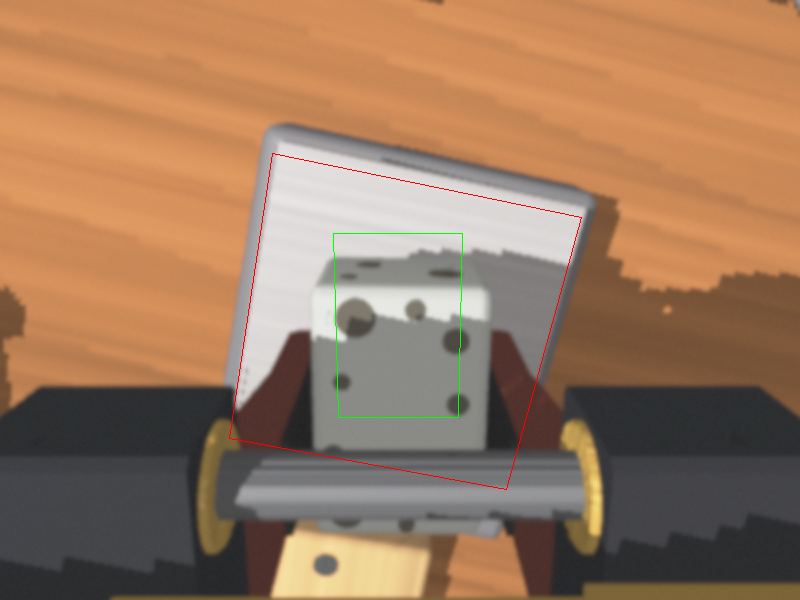

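The pan seen here reaches about 4 mm farther in +x than my outline. I check the scale in the first top picture.

Run:
```python
from h import *
p=camera_params("top"); im=cv2.imread("pics/top0.png")[:,:,::-1]
overlay(im,p,[(tf(649.3,267.3,2,0,box(96,96,40)),(0,0,255)),(tf(653.3,267.3,2,0,box(96,96,40)),(0,255,0))],(175,90,235,160),8,"pics/t5.png")
cv2.imwrite("pics/t5.png",np.hstack([cv2.imread("pics/t5.png")[:,:400],cv2.resize(im[90:160,175:235,::-1],None,fx=8,fy=8)[:,:400]]))
```

```text
(no output)
```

View pics/t5.png

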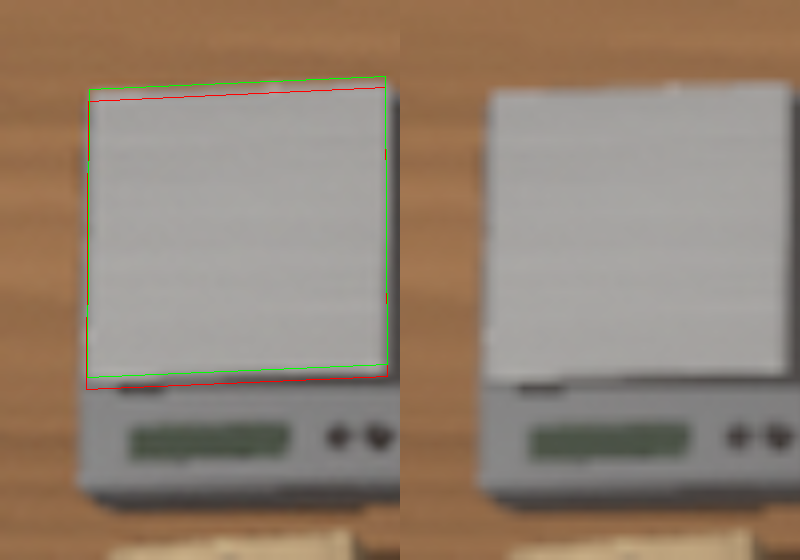

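Run:
```python
from h import *
p=camera_params("wrist"); im=snapshot("wrist")
it=[(tf(653.3,267.3,2,0,box(96,96,40)),(0,255,0)),(tf(653.3,267.3,2,0,box(102,112,28)),(0,0,255))]
overlay(im,p,it,(220,100,440,260),3.6,"pics/w10.png")
```

```text
(no output)
```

View pics/w10.png

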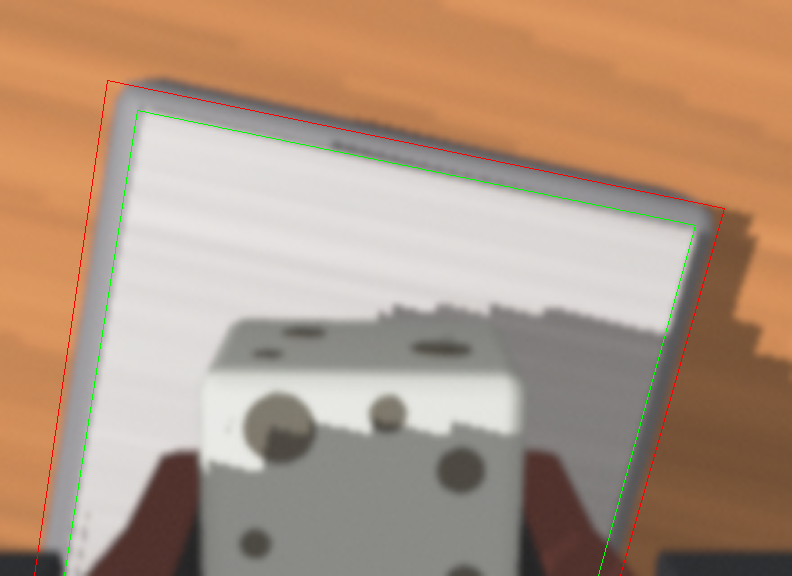

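The pan's middle is at about (652,267), both cameras within 2 mm. Lowering with a 1.5 mm correction.

Request:
drive_tool(motion=[[1.5,0,12,0,0,0,-1],[1.5,0,22,0,0,0,-1],[1.5,0,27,0,0,0,-1],[1.5,0,29,0,0,0,-1],[1.5,0,30,0,0,0,-1],[1.5,0,30,0,0,0,-1],[1.5,0,30,0,0,0,-1]])

```text
t: 18.88
tool_pos: [651.5, 267.9, 43.4]
tcp_rot: [[0.972, 0.234, 0.001], [0.234, -0.972, 0.0], [0.001, -0.0, -1.0]]
force: [0.5, -0.3, -5.2]
grip_width: 39.8
```

Request:
drive_tool(motion=[[0,0,0.5,0,0,0,-1],[0,0,1,0,0,0,-1],[0,0,1,0,0,0,-1]])

```text
t: 19.25
tool_pos: [651.5, 267.9, 43.2]
tcp_rot: [[0.972, 0.234, 0.001], [0.234, -0.972, 0.0], [0.001, 0.0, -1.0]]
force: [-3.9, -2.1, 5.5]
grip_width: 39.8
```

Contact (from −5 to +5.5 N). Release, rise, look.

Request:
drive_tool(motion=[[0,0,-0.5,0,0,0,-0.05],[0,0,-0.5,0,0,0,0.1],[0,0,-0.5,0,0,0,0.4],[0,0,-0.5,0,0,0,1],[0,0,-0.5,0,0,0,1],[0,0,-0.5,0,0,0,1]])

```text
t: 20.0
tool_pos: [651.3, 267.8, 42.6]
tcp_rot: [[0.972, 0.234, 0.0], [0.234, -0.972, -0.0], [0.0, 0.0, -1.0]]
force: [0.3, -0.6, -0.2]
grip_width: 84.6
```

Request:
drive_tool(motion=[[0,0,-15,0,0,0,1],[0,0,-50,0,0,0,1],[0,0,-100,0,0,0,1],[-10,5,-140,0,0,0,1],[-30,30,-165,0,0,0,1],[-50,60,-170,0,0,0,1],[-50,60,-170,0,0,0,1],[-50,60,-170,0,0,0,1]])

```text
t: 21.0
tool_pos: [616.8, 198.6, 213.4]
tcp_rot: [[0.972, 0.235, 0.001], [0.235, -0.972, 0.001], [0.001, -0.001, -1.0]]
force: [-0.6, -0.1, 0.1]
grip_width: 87.7
```

Run:
```python
from h import *
s=bot.sense(); print(s["t"],np.round(s["tool_pos"],1),np.round(s["force"],1),s["grip_width"],np.round(s["tcp_rot"][:2,0],3))
p=camera_params("wrist"); im=snapshot("wrist")
it=[(tf(652,267.5,2,0,box(96,96,40)),(0,0,255)),(tf(652,267.5,13.5,40,box(62,40,0)),(0,255,0)),(tf(652,267.5,13.5,40,box(62,40,32)),(0,255,0)),
(tf(460.9,266.8,3,0,box(190,80,22)),(255,0,0)),(tf(460.9,266.8,3,0,box(90,14,34)),(255,0,0))]
overlay(im,p,it,(80,20,480,320),2,"pics/w11.png")
```

```text
21.0 [616.8 198.6 213.4] [-0.6 -0.1  0.1] 87.67280966551651 [0.972 0.235]
```

View pics/w11.png

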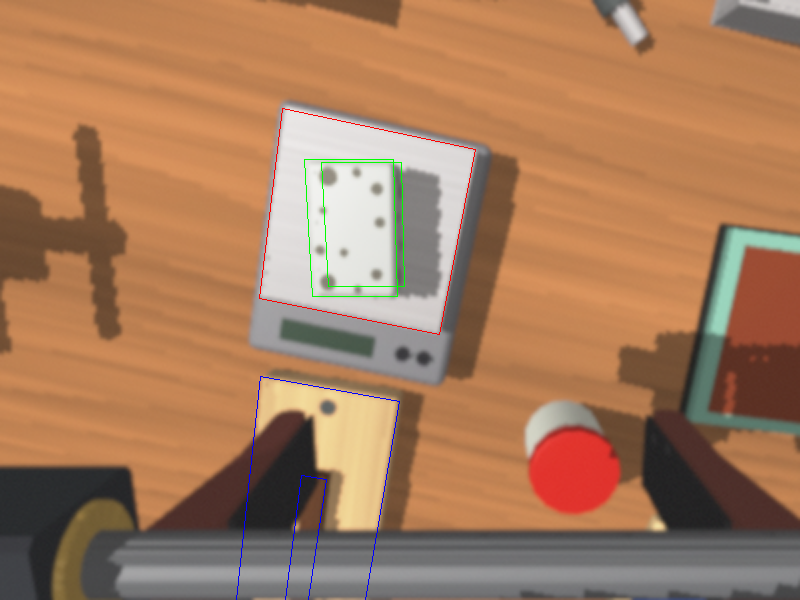

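The anode lies flat in the middle of the pan (shift from the overlay under 2 mm). Back for the housing.

Request:
drive_tool(motion=[[-15,20,-10,0,0,0,1],[-50,62,-15,0,0,0,1],[-85,108,-15,0,0,0,1],[-120,153,-15,0,0,0,1],[-155,199,-15,0,0,-1,1],[-190,245,-15,0,0,-2,1],[-225,292,-15,0,0,-3,1],[-260,338,-15,0,0,-4,1],[-295,383,-15,0,0,-4,1],[-326,424,-15,0,0,-4,1]])

```text
t: 22.3
tool_pos: [397.4, -292.8, 228.2]
tcp_rot: [[0.954, 0.301, 0.0], [0.301, -0.954, -0.0], [0.0, 0.001, -1.0]]
force: [1.4, -0.4, 0.2]
grip_width: 87.7
```

Request:
drive_tool(motion=[[0,0,0,0,0,0,1],[0,0,0,0,0,0,1],[0,0,0,0,0,0,1]])

```text
t: 22.68
tool_pos: [399.8, -289.5, 227.8]
tcp_rot: [[0.953, 0.304, 0.0], [0.304, -0.953, 0.0], [0.0, -0.0, -1.0]]
force: [-0.0, -0.3, -0.2]
grip_width: 88.1
```

Run:
```python
from h import *
s=bot.sense(); print(s["t"],np.round(s["tool_pos"],1),np.round(s["tcp_rot"],3).tolist())
p=camera_params("wrist");im=snapshot("wrist"); 
ho=(435,-280.5,198)
it=[(tf(*ho,90,circ(40,32)),(0,255,0)),(tf(*ho,90,box(72,22,8)),(0,255,0)),(tf(*ho,90,box(22,40,32)),(0,0,255)),(tf(*ho,90,[[20,0,20],[38,0,20]]),(0,0,255)),(tf(476,-268,15,60,box(170,46,30)),(255,0,0))]
overlay(im,p,it,(250,20,410,260),2.5,"pics/w12.png")
cv2.imwrite("pics/w12.png",np.hstack([cv2.imread("pics/w12.png"),cv2.resize(im[20:260,250:410,::-1],None,fx=2.5,fy=2.5,interpolation=cv2.INTER_CUBIC)]))
```

```text
22.675 [ 399.8 -289.5  227.8] [[0.953, 0.304, 0.0], [0.304, -0.953, 0.0], [0.0, -0.0, -1.0]]
```

View pics/w12.png

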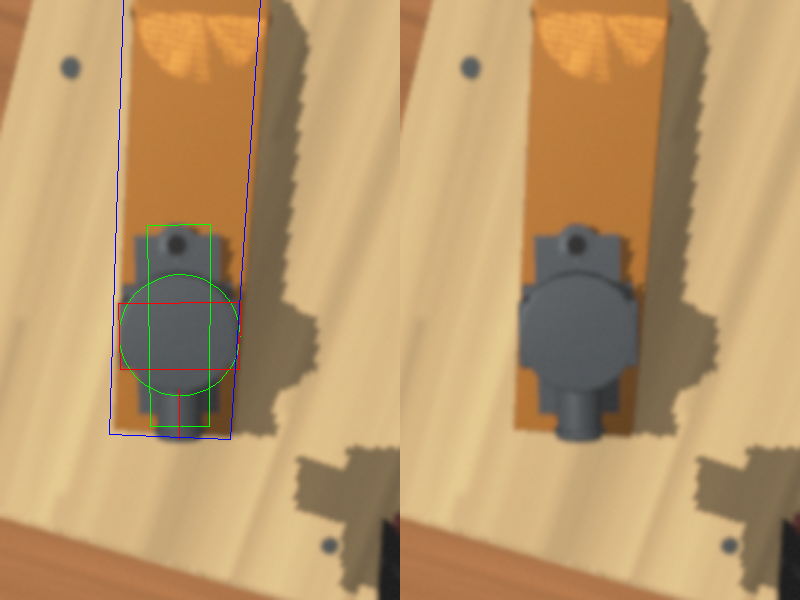

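Housing at about (436,-279.5), and the tool is already aligned with it. Its dark grey colour and its place on the shoe confirm it is the right one. Descending.

Request:
drive_tool(motion=[[20,1,10,0,0,0,1],[37,1.5,40,0,0,0,1],[37,1.5,80,0,0,0,1],[37,1.5,110,0,0,0,1],[37,1.5,127,0,0,0,1],[37,1.5,133,0,0,0,1],[37,1.5,135,0,0,0,1],[37,1.5,135,0,0,0,1],[37,1.5,135,0,0,0,1]], squeeze=30)

```text
t: 23.85
tool_pos: [435.3, -281.4, 93.5]
tcp_rot: [[0.954, 0.301, 0.001], [0.301, -0.954, -0.001], [0.001, 0.001, -1.0]]
force: [0.1, -0.1, -0.5]
grip_width: 88.1
```

Run:
```python
from h import *
s=bot.sense(); print(s["t"],np.round(s["tool_pos"],1),np.round(s["force"],1))
im=snapshot("wrist"); cv2.imwrite("pics/w13.png",im[:,:,::-1])
```

```text
23.85 [ 435.3 -281.4   93.5] [ 0.1 -0.1 -0.5]
```

View pics/w13.png

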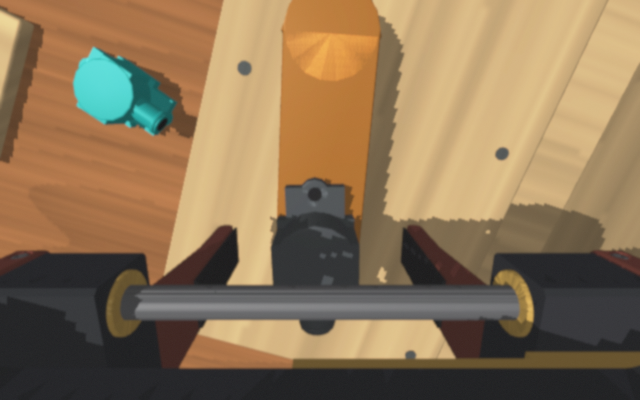

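The housing (316,250) is between the fingers, about 2 mm left of centre. Correct for that and close.

Request:
drive_tool(motion=[[0,-1.5,0,0,0,0,0.4],[0,-1.5,0,0,0,0,0.1],[0,-1.5,0,0,0,0,0],[0,-1.5,0,0,0,0,-0.1],[0,-1.5,0,0,0,0,-1],[0,-1.5,0,0,0,0,-1],[0,-1.5,0,0,0,0,-1],[0,-1.5,0,0,0,0,-1]])

```text
t: 24.9
tool_pos: [434.4, -279.6, 92.6]
tcp_rot: [[0.953, 0.302, 0.0], [0.302, -0.953, 0.0], [0.0, -0.0, -1.0]]
force: [0.2, 0.0, -1.0]
grip_width: 40.1
```

Request:
drive_tool(motion=[[0,0,-3,0,0,0,-1],[0,0,-10,0,0,0,-1],[0,0,-25,0,0,0,-1],[0,0,-50,0,0,0,-1],[0,0,-85,0,0,0,-1],[0,0,-85,0,0,0,-1],[0,0,-85,0,0,0,-1]])

```text
t: 25.78
tool_pos: [434.0, -279.4, 177.4]
tcp_rot: [[0.953, 0.302, -0.0], [0.302, -0.953, 0.0], [-0.0, -0.0, -1.0]]
force: [0.2, -0.8, -3.0]
grip_width: 39.9
```

Run:
```python
from h import *
s=bot.sense(); print(s["t"],np.round(s["tool_pos"],1),np.round(s["force"],1),s["grip_width"])
x,y,z=s["tool_pos"]; R=s["tcp_rot"]; yaw=np.degrees(np.arctan2(R[1,0],R[0,0])); print(yaw)
p=camera_params("wrist"); im=snapshot("wrist")
overlay(im,p,[(tf(x,y,yaw,z-3,circ(40,32)),(0,255,0)),(tf(x,y,yaw,z-3,box(72,24,8)),(0,255,0))],(220,120,420,360),2.5,"pics/w14.png")
```

```text
25.775 [ 434.  -279.4  177.4] [ 0.2 -0.8 -3. ] 39.872689824814714
17.55296053104745
```

View pics/w14.png

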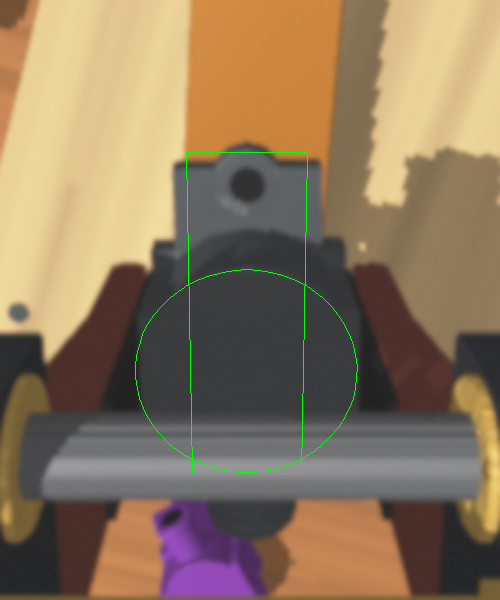

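Held; it sits about 2 mm forward of the TCP. Carrying it to the lapping plate.

Request:
drive_tool(motion=[[15,-12,0,0,0,0,-1],[45,-34,0,0,0,0,-1],[85,-64,0,0,0,0,-1],[125,-94,0,0,0,0,-1],[165,-124,0,0,0,0,-1],[205,-154,0,0,0,0,-1],[245,-184,0,0,0,0,-1],[275,-207,5,0,0,0,-1],[287,-216,30,0,0,0,-1],[287,-216,60,0,0,0,-1]])

```text
t: 27.08
tool_pos: [643.0, 15.2, 115.6]
tcp_rot: [[0.953, 0.304, -0.001], [0.304, -0.953, 0.001], [-0.001, -0.001, -1.0]]
force: [-0.6, -0.6, -2.3]
grip_width: 39.8
```

Request:
drive_tool(motion=[[0,0,30,0,0,0,-1],[0,0,55,0,0,0,-1],[0,0,60,0,0,0,-1],[0,0,60,0,0,0,-1]])

```text
t: 27.58
tool_pos: [642.6, 12.9, 57.2]
tcp_rot: [[0.953, 0.302, -0.001], [0.302, -0.953, 0.0], [-0.001, -0.0, -1.0]]
force: [-0.1, 0.2, -1.2]
grip_width: 39.9
```

Run:
```python
from h import *
s=bot.sense(); print(s["t"],np.round(s["tool_pos"],1),np.round(s["force"],1),s["grip_width"])
p=camera_params("wrist"); im=snapshot("wrist")
overlay(im,p,[(tf(644.3,14.1,6,0,box(96,96,22)),(0,255,0))],(120,60,520,360),2,"pics/w15.png")
```

```text
27.575 [642.6  12.9  57.2] [-0.1  0.2 -1.2] 39.88756613227329
```

View pics/w15.png

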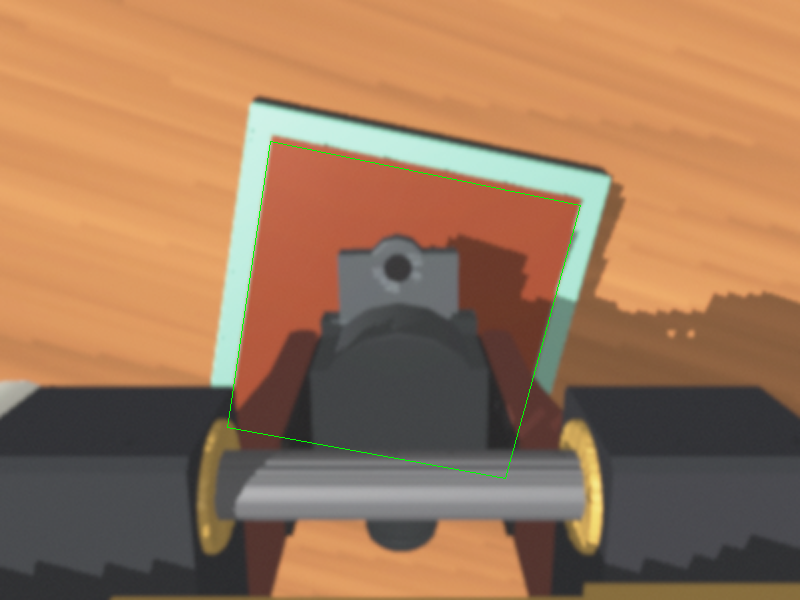

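The sheet matches the outline within 2 mm. Lowering.

Request:
drive_tool(motion=[[1,0,13,0,0,0,-1],[1,0,23,0,0,0,-1],[1,0,28,0,0,0,-1],[1,0,30,0,0,0,-1],[1,0,31,0,0,0,-1],[1,0,31.5,0,0,0,-1],[1,0,31.5,0,0,0,-1],[1,0,31.5,0,0,0,-1]])

```text
t: 28.62
tool_pos: [644.0, 13.1, 26.3]
tcp_rot: [[0.953, 0.301, 0.0], [0.301, -0.953, 0.0], [0.0, 0.0, -1.0]]
force: [-0.3, 0.0, -3.3]
grip_width: 39.9
```

Request:
drive_tool(motion=[[0,0,0.5,0,0,0,-1],[0,0,1,0,0,0,-1],[0,0,1,0,0,0,-1]])

```text
t: 29.0
tool_pos: [643.8, 13.1, 25.1]
tcp_rot: [[0.953, 0.302, -0.0], [0.302, -0.953, -0.0], [-0.0, 0.0, -1.0]]
force: [-0.1, -0.4, -1.9]
grip_width: 39.6
```

Request:
drive_tool(motion=[[0,0,0.5,0,0,0,-1],[0,0,1,0,0,0,-1],[0,0,1,0,0,0,-1]])

```text
t: 29.38
tool_pos: [643.9, 13.1, 24.7]
tcp_rot: [[0.953, 0.302, 0.0], [0.302, -0.953, -0.0], [0.0, 0.0, -1.0]]
force: [-2.4, -0.8, 4.8]
grip_width: 39.6
```

Contact. Release, rise, check.

Request:
drive_tool(motion=[[0,0,-0.5,0,0,0,-0.05],[0,0,-0.5,0,0,0,0.1],[0,0,-0.5,0,0,0,0.4],[0,0,-0.5,0,0,0,1],[0,0,-0.5,0,0,0,1],[0,0,-0.5,0,0,0,1]])

```text
t: 30.12
tool_pos: [643.9, 13.1, 24.6]
tcp_rot: [[0.953, 0.302, 0.0], [0.302, -0.953, -0.0], [0.0, 0.0, -1.0]]
force: [-0.3, -0.6, 0.1]
grip_width: 84.7
```

Request:
drive_tool(motion=[[0,0,-15,0,0,0,1],[0,0,-50,0,0,0,1],[0,0,-100,0,0,0,1],[-10,10,-150,0,0,0,1],[-40,30,-190,0,0,0,1],[-70,50,-210,0,0,0,1],[-70,50,-210,0,0,0,1],[-70,50,-210,0,0,0,1]])

```text
t: 31.12
tool_pos: [592.3, -54.8, 235.0]
tcp_rot: [[0.953, 0.302, 0.001], [0.302, -0.953, 0.001], [0.001, -0.0, -1.0]]
force: [0.4, 0.4, 0.1]
grip_width: 88.1
```

Run:
```python
from h import *
s=bot.sense(); print(s["t"],np.round(s["tool_pos"],1),np.round(s["force"],1),s["grip_width"],np.round(s["tcp_rot"][:2,0],3))
p=camera_params("wrist"); im=snapshot("wrist")
ho=(645,14,197.5)
it=[(tf(644.8,14.1,6,0,box(96,96,22)),(255,0,0)),(tf(*ho,22,circ(40,32)),(0,255,0)),(tf(*ho,22,box(72,24,8)),(0,255,0))]
overlay(im,p,it,(120,20,480,290),2.2,"pics/w16.png")
```

```text
31.125 [592.3 -54.8 235. ] [0.4 0.4 0.1] 88.09393034533132 [0.953 0.302]
```

View pics/w16.png

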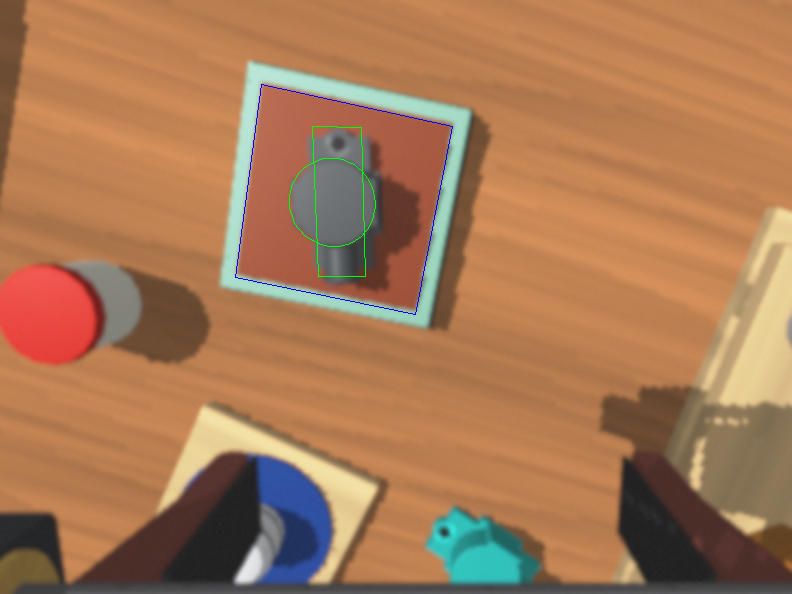

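The housing stands in the middle of the sheet. Now the shoe.

Request:
drive_tool(motion=[[-20,15,0,0,0,0,1],[-60,45,0,0,0,1,1],[-100,75,0,0,0,2,1],[-140,105,0,0,0,2.5,1],[-180,135,0,0,0,2.5,1],[-210,156,0,0,0,2.5,1],[-222,165,0,0,0,2.5,1],[-222,165,0,0,0,2.5,1],[-222,165,0,0,0,2.5,1]])

```text
t: 32.3
tool_pos: [431.7, -278.1, 234.5]
tcp_rot: [[0.965, 0.263, 0.0], [0.263, -0.965, 0.001], [0.0, -0.001, -1.0]]
force: [-0.9, 0.3, -0.2]
grip_width: 87.8
```

Run:
```python
from h import *
s=bot.sense(); print(s["t"],np.round(s["tool_pos"],1),np.round(s["tcp_rot"][:2,0],3))
p=camera_params("wrist");im=snapshot("wrist"); 
sh=(477,-269,14.5)
it=[(tf(*sh,60,box(170,46,30)),(255,0,0)),(tf(*sh,60,box(170,46,0)),(0,0,255)),(tf(*sh,60,[[-85,0,30],[85,0,30]]),(0,255,0))]
overlay(im,p,it,(240,20,400,270),2.4,"pics/w17.png")
cv2.imwrite("pics/w17.png",np.hstack([cv2.imread("pics/w17.png"),cv2.resize(im[20:270,240:400,::-1],None,fx=2.4,fy=2.4,interpolation=cv2.INTER_CUBIC)]))
```

```text
32.3 [ 431.7 -278.1  234.5] [0.965 0.263]
```

View pics/w17.png

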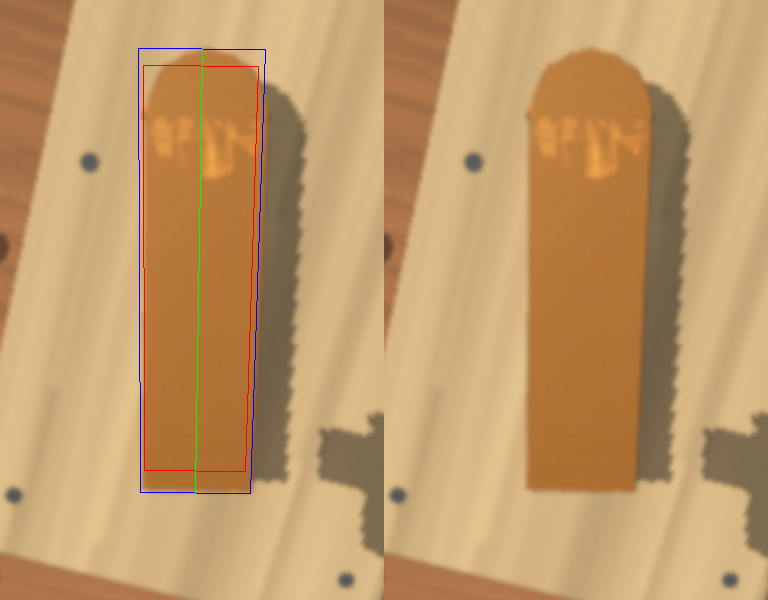

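Shoe at about (477,-270), yaw 14.5°, bare now. Descending with the tips 4 mm above the ledge.

Request:
drive_tool(motion=[[25,2,15,0,0,0.5,1],[46,4,50,0,0,0.5,1],[46,4,90,0,0,0.5,1],[46,4,130,0,0,0.5,1],[46,4,155,0,0,0.5,1],[46,4,165,0,0,0.5,1],[46,4,170,0,0,0.5,1],[46,4,170,0,0,0.5,1],[46,4,170,0,0,0.5,1]], squeeze=45)

```text
t: 33.48
tool_pos: [476.5, -272.1, 65.6]
tcp_rot: [[0.968, 0.251, 0.002], [0.251, -0.968, -0.001], [0.001, 0.001, -1.0]]
force: [0.6, 0.1, -0.6]
grip_width: 88.1
```

Run:
```python
from h import *
s=bot.sense(); print(s["t"],np.round(s["tool_pos"],1),np.round(s["force"],1))
im=snapshot("wrist"); cv2.imwrite("pics/w18.png",im[:,:,::-1])
```

```text
33.475 [ 476.5 -272.1   65.6] [ 0.6  0.1 -0.6]
```

View pics/w18.png

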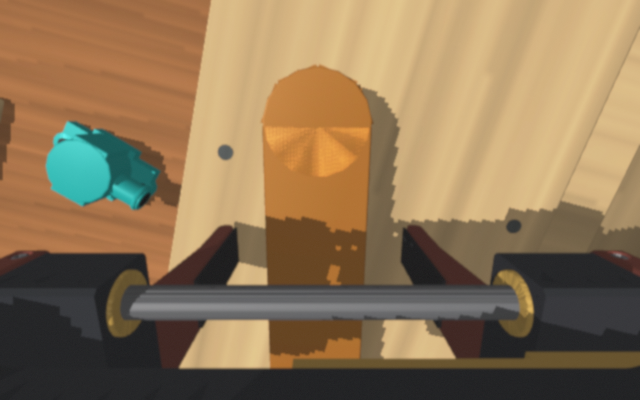

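The shoe lies between the fingers (col 316, about 1.5 mm left of centre). Closing.

Request:
drive_tool(motion=[[0,-1.5,0,0,0,0,0.4],[0,-1.5,0,0,0,0,0.2],[0,-1.5,0,0,0,0,0.1],[0,-1.5,0,0,0,0,0],[0,-1.5,0,0,0,0,-1],[0,-1.5,0,0,0,0,-1],[0,-1.5,0,0,0,0,-1],[0,-1.5,0,0,0,0,-1]])

```text
t: 34.52
tool_pos: [475.4, -270.4, 64.6]
tcp_rot: [[0.968, 0.251, 0.0], [0.251, -0.968, -0.0], [0.0, 0.0, -1.0]]
force: [-0.2, -0.2, 0.1]
grip_width: 45.7
```

Request:
drive_tool(motion=[[0,0,-3,0,0,0,-1],[0,0,-8,0,0,0,-1],[0,0,-20,0,0,0,-1],[0,0,-45,0,0,0,-1],[0,0,-80,0,0,0,-1],[0,0,-110,0,0,0,-1],[0,0,-110,0,0,0,-1],[0,0,-110,0,0,0,-1]])

```text
t: 35.52
tool_pos: [474.6, -270.0, 173.8]
tcp_rot: [[0.968, 0.251, -0.001], [0.251, -0.968, 0.001], [-0.001, -0.001, -1.0]]
force: [-0.8, -0.4, -5.2]
grip_width: 45.8
```

Run:
```python
from h import *
s=bot.sense(); print(s["t"],np.round(s["tool_pos"],1),np.round(s["force"],1),np.round(s["moment"],2),s["grip_width"])
x,y,z=s["tool_pos"]; R=s["tcp_rot"]; yaw=np.degrees(np.arctan2(R[1,0],R[0,0])); print(yaw)
p=camera_params("wrist"); im=snapshot("wrist")
overlay(im,p,[(tf(x,y,yaw,z-4.5,box(170,46,30)),(0,255,0))],(160,0,480,360),1.65,"pics/w19.png")
```

```text
35.525 [ 474.6 -270.   173.8] [-0.8 -0.4 -5.2] [ 0.02  0.07 -0.06] 45.789188485130516
14.553251015038061
```

View pics/w19.png

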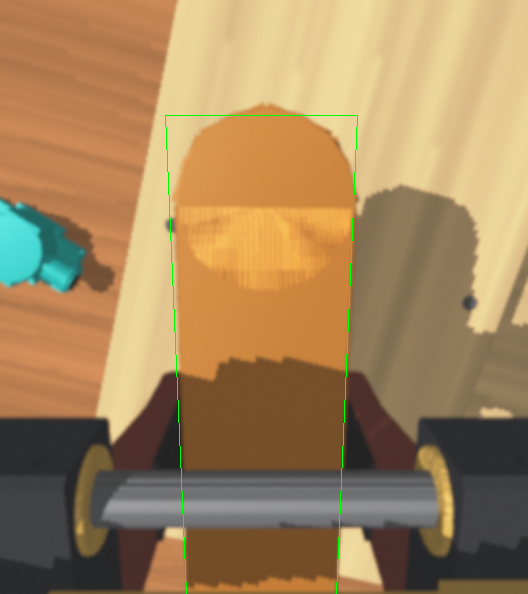

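Held, with its middle about 2.5 mm ahead of the TCP. Carrying it high over to the filing block.

Request:
drive_tool(motion=[[3,-15,0,0,0,0,-1],[11,-50,0,0,0,0,-1],[20,-90,0,0,0,0,-1],[29,-130,0,0,0,0,-1],[39,-170,0,0,0,0,-1],[48,-210,0,0,0,0,-1],[57,-250,0,0,0,0,-1],[66,-290,0,0,0,0,-1],[75,-330,0,0,0,0,-1],[84,-370,0,0,0,0,-1]])

```text
t: 36.83
tool_pos: [462.3, 110.9, 174.0]
tcp_rot: [[0.968, 0.252, -0.001], [0.252, -0.968, -0.0], [-0.001, -0.0, -1.0]]
force: [1.2, 1.0, -5.4]
grip_width: 45.5
```

Request:
drive_tool(motion=[[9,-40,0,0,0,2,-1],[18,-80,0,0,0,5,-1],[27,-120,0,0,0,8,-1],[34,-147,0,0,0,11,-1],[35,-153,0,0,0,12,-1],[35,-153,10,0,0,12,-1],[35,-153,10,0,0,12,-1],[35,-153,10,0,0,12,-1]])

```text
t: 37.83
tool_pos: [459.2, 264.5, 164.3]
tcp_rot: [[0.999, 0.043, -0.001], [0.043, -0.999, -0.001], [-0.001, 0.001, -1.0]]
force: [-0.4, 0.1, -4.6]
grip_width: 45.7
```

Run:
```python
from h import *
s=bot.sense(); print(s["t"],np.round(s["tool_pos"],1),np.round(s["force"],1),np.round(s["joint_pos"],0))
x,y,z=s["tool_pos"]; R=s["tcp_rot"]; yaw=np.degrees(np.arctan2(R[1,0],R[0,0])); print(yaw)
p=camera_params("wrist"); im=snapshot("wrist")
overlay(im,p,[(tf(460.9,266.8,2.5,0,box(190,80,22)),(0,255,0)),(tf(x,y,yaw,22,box(170,46,0)),(0,0,255))],(130,0,510,370),1.6,"pics/w20.png")
```

```text
37.825 [459.2 264.5 164.3] [-0.4  0.1 -4.6] [ -19.   19.  -22.  111.    9.   51. -132.]
2.469000381326758
```

View pics/w20.png

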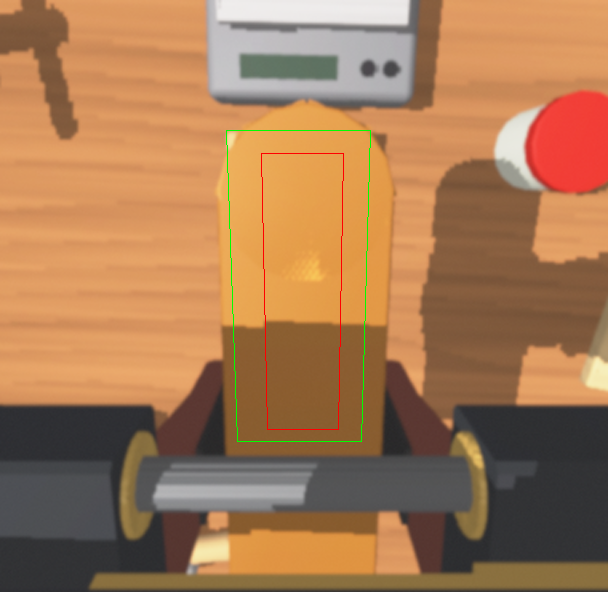

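The shoe is over the block (block corner visible at (230,135)), tub clear at the right. Shift 2 mm in y and lower to above the rib.

Request:
drive_tool(motion=[[0,-2,20,0,0,0,-1],[0,-2,55,0,0,0,-1],[0,-2,85,0,0,0,-1],[0,-2,102,0,0,0,-1],[0,-2,108,0,0,0,-1],[0,-2,108,0,0,0,-1]])

```text
t: 38.62
tool_pos: [459.5, 268.0, 57.1]
tcp_rot: [[0.999, 0.044, 0.001], [0.044, -0.999, 0.0], [0.001, -0.0, -1.0]]
force: [0.5, 0.6, -4.7]
grip_width: 45.5
```

Run:
```python
from h import *
s=bot.sense(); print(s["t"],np.round(s["tool_pos"],1),np.round(s["force"],1))
x,y,z=s["tool_pos"]; R=s["tcp_rot"]; yaw=np.degrees(np.arctan2(R[1,0],R[0,0]))
p=camera_params("wrist"); im=snapshot("wrist")
overlay(im,p,[(tf(460.9,266.8,2.5,0,box(190,80,22)),(0,255,0)),(tf(x,y,yaw,z-4.6,box(175,46,0)),(0,0,255))],(130,0,510,370),1.6,"pics/w21.png")
im=snapshot("side"); p=camera_params("side")
overlay(im,p,[(tf(460.9,266.8,2.5,0,box(190,80,22)),(0,255,0))],(220,260,370,370),5,"pics/s21.png")
```

```text
38.625 [459.5 268.   57.1] [ 0.5  0.6 -4.7]
```

View pics/w21.png

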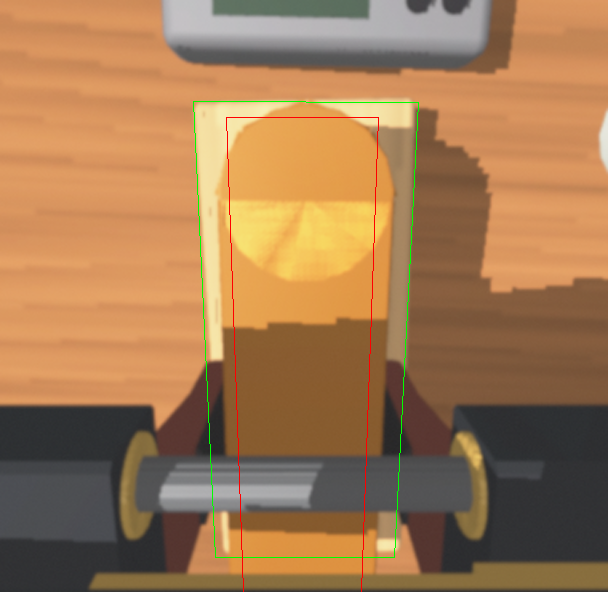

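View pics/s21.png

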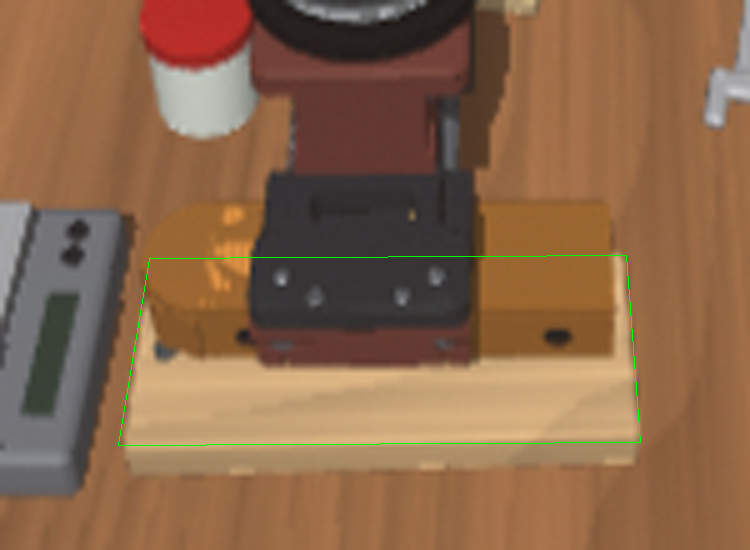

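The block outline matches within about 2 mm and the shoe is centred. Lowering over the rib.

Request:
drive_tool(motion=[[0,0,8,0,0,0,-1],[0,0,15,0,0,0,-1],[0,0,21,0,0,0,-1],[0,0,26,0,0,0,-1],[0,0,28,0,0,0,-1],[0,0,29,0,0,0,-1],[0,0,29,0,0,0,-1],[0,0,29,0,0,0,-1]])

```text
t: 39.72
tool_pos: [459.2, 267.8, 27.8]
tcp_rot: [[0.999, 0.044, 0.0], [0.044, -0.999, 0.0], [0.0, -0.0, -1.0]]
force: [-0.4, 0.3, -4.6]
grip_width: 46.1
```

Request:
drive_tool(motion=[[0,0,0.5,0,0,0,-1],[0,0,1,0,0,0,-1],[0,0,1,0,0,0,-1]])

```text
t: 40.1
tool_pos: [459.1, 267.8, 26.7]
tcp_rot: [[0.999, 0.044, 0.0], [0.044, -0.999, 0.0], [0.0, -0.0, -1.0]]
force: [-0.5, -0.8, -5.2]
grip_width: 45.8
```

Request:
drive_tool(motion=[[0,0,0.5,0,0,0,-1],[0,0,1,0,0,0,-1],[0,0,1,0,0,0,-1]])

```text
t: 40.48
tool_pos: [459.1, 267.8, 26.6]
tcp_rot: [[0.999, 0.044, 0.0], [0.044, -0.999, -0.0], [0.0, 0.0, -1.0]]
force: [-3.2, -2.2, 7.8]
grip_width: 45.6
```

Contact at the expected height. Release, rise, back off.

Request:
drive_tool(motion=[[0,0,-0.5,0,0,0,0.05],[0,0,-0.5,0,0,0,0.2],[0,0,-0.5,0,0,0,0.5],[0,0,-0.5,0,0,0,1],[0,0,-0.5,0,0,0,1],[0,0,-0.5,0,0,0,1]])

```text
t: 41.22
tool_pos: [459.1, 267.8, 26.1]
tcp_rot: [[0.999, 0.045, 0.0], [0.045, -0.999, 0.0], [0.0, -0.0, -1.0]]
force: [-0.2, 0.2, 0.5]
grip_width: 86.8
```

Request:
drive_tool(motion=[[0,0,-15,0,0,0,1],[0,0,-50,0,0,0,1],[0,0,-100,0,0,0,1],[0,0,-150,0,0,0,1],[0,0,-200,0,0,0,1],[0,0,-230,0,0,0,1],[0,0,-230,0,0,0,1],[0,0,-230,0,0,0,1]])

```text
t: 42.22
tool_pos: [458.5, 267.4, 255.9]
tcp_rot: [[0.999, 0.045, -0.0], [0.045, -0.999, -0.0], [-0.0, 0.0, -1.0]]
force: [-1.1, 0.2, -0.8]
grip_width: 87.9
```

Run:
```python
from h import *
s=bot.sense(); print(s["t"],np.round(s["tool_pos"],1),np.round(s["force"],1),s["grip_width"])
p=camera_params("wrist"); im=snapshot("wrist")
sh=(461.7,267.5,2.5)
overlay(im,p,[(tf(460.9,266.8,2.5,0,box(190,80,22)),(0,255,0)),(tf(*sh,22,box(170,46,0)),(0,0,255)),(tf(*sh,22,box(170,46,30)),(0,0,255))],(130,0,510,370),1.6,"pics/w22.png")
im=snapshot("side"); p=camera_params("side")
overlay(im,p,[(tf(460.9,266.8,2.5,0,box(190,80,22)),(0,255,0)),(tf(*sh,22,box(170,46,30)),(0,0,255))],(150,210,370,370),3.6,"pics/s22.png")
```

```text
42.225 [458.5 267.4 255.9] [-1.1  0.2 -0.8] 87.91834147626398
```

View pics/w22.png

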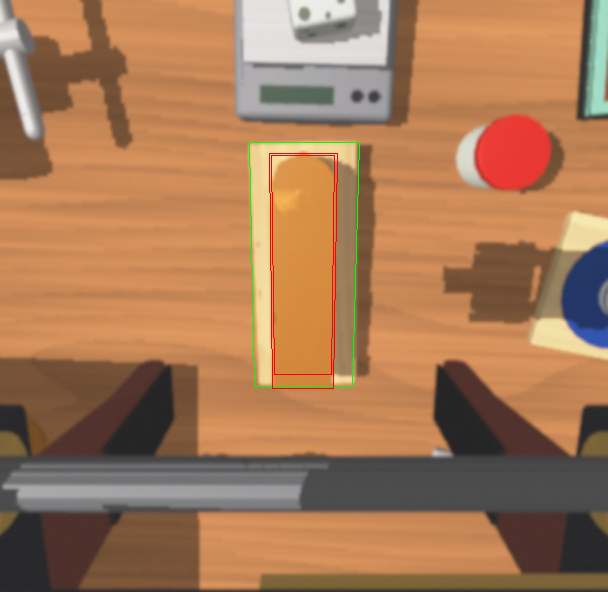

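View pics/s22.png

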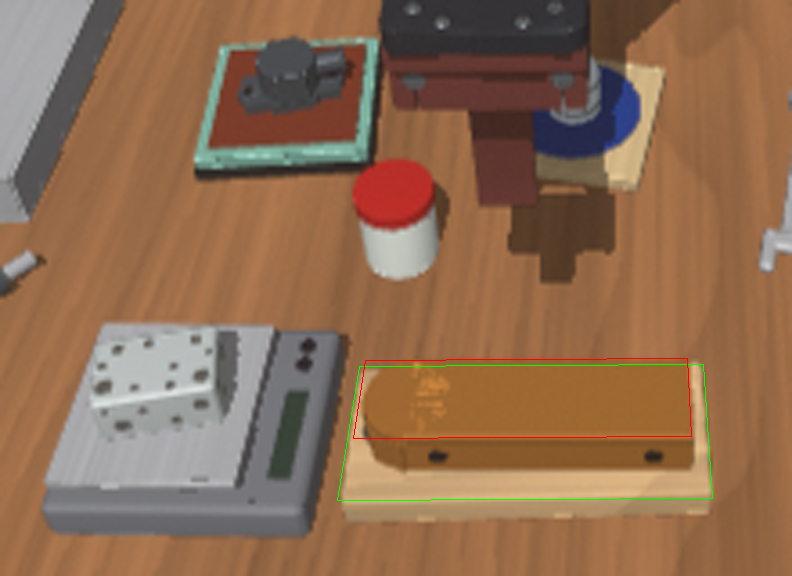

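The shoe sits centred over the rib and all four parts are placed. Last check: the tub against the first picture. Then hand in.

Run:
```python
from h import *
from station import sign_off
a=cv2.imread("pics/side0.png"); b=snapshot("side")[:,:,::-1].copy()
def red(i):
    h=cv2.cvtColor(i,cv2.COLOR_BGR2HSV)[245:295,240:285]; m=((h[...,0]<8)|(h[...,0]>172))&(h[...,1]>170)&(h[...,2]>90)
    ys,xs=np.nonzero(m); return xs.mean(),ys.mean(),len(xs)
print(red(a),red(b)); s=bot.sense(); print(s["t"],np.abs(s["joint_vel"]).max())
print(sign_off())
```

```text
(np.float64(18.797720797720796), np.float64(17.994301994301996), 351) (np.float64(18.88538681948424), np.float64(18.088825214899714), 349)
42.375 0.364890716821448
the job is handed in; nothing more can be done
None
```

The pile is apart and all four parts are on their places. I handed the job in at 42 s, and the sign-off gives no verdict.

| Part | Where it is | Check after release |
|---|---|---|
| End cap | Upright in the middle of the felt | Within about 2 mm of the outline I drew for it (wrist view) |
| Anode | Flat in the middle of the pan | Within about 2 mm of its outline (wrist view) |
| Housing | Flange down in the middle of the abrasive sheet | Within about 3 mm of its outline (wrist view) |
| Shoe | Open side down over the rib, lengthwise | Within about 2–3 mm and 2° of its outline (wrist view) |

- **Setting down:** each part was lowered until the force reading showed contact, at the expected height, before I opened the fingers. The gripper was then raised clear.
- **Grease tub:** its lid moved 0.1 pixel in the side view between the first and last pictures, so it was not shifted.
- **Disagreements:** my first estimate of the pan's middle was about 3 mm short in x. The wrist view differed from it, and I corrected the position before lowering the anode. In the last side view, the outline I drew for the shoe was a few pixels off its real edges. The wrist view matched, and I took the wrist view as right.

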